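# Reset and lock the contour gauge

## Robot

A 7-joint arm with a two-finger parallel gripper is mounted at the origin on a cart in front of the work surface, level with it; the furniture and walls round the work are solid. World frame = base frame: x ahead of the robot, y to its left, z up, the work surface at z = 0. Lengths are in m, angles in rad, forces in N, time in s.
With the tool pointing down it reaches from about 0.4 to 0.85 m from the base axis. Payload 4.5 kg.
Tool frame: the origin (TCP) lies midway between the tips of the shut fingers; the grasp point (between the pads) lies 19 mm behind it; z points along the fingers, x is the direction in which the jaws open and shut, and the axes are right-handed (so a half turn about z gives the same grasp; the last joint's range is limited). The gripper opens to 88 mm and grips with 3 to 60 N. Pads are 18 mm wide; open, the fingers measure 123 mm over their backs; the gripper's body (75 mm by 187 mm) begins 45 mm behind the grasp point.
Start: joints at [1.225, 0.689, -0.195, 1.565, 0.157, 0.902, -0.215], TCP at [0.232, -0.58, 0.211] pointing down, gripper open.
Joint ranges: [-3.01, 3.01], [-0.46, 2.08], [-1.47, 1.51], [0.13, 2.56], [-1, 4.14], [0.04, 2.09], [-2.66, 2.66]. Speed limits (rad/s): [2.57, 2.57, 3.14, 3.14, 3.14, 3.14, 3.14].

## Interface

Orientations are given as a unit quaternion [w, x, y, z].
In Python, from bench import read_state, snapshot, camera_info, close_job gives the robot as it stands. The module is installed in compiled form; this text tells all that it offers.
- The arm moves only by the tool jog_arm, never from a script. Its argument "motion" is a list that holds one entry, the list of rows, each a list of 4 numbers: the shift along the tool's x, y, z in cm, then the turn about the tool's z in rad. A call has 1 to 10 rows; each row is the pose to reach, as a shift and turn from the pose commanded when the call began, along the tool's axes at that moment; what a row does not reach only later rows make up. A row lasts 1/8 s, in which the tool goes at most 62.5 mm and 10.7 degrees, less where a joint would pass 70% of its speed; a pose out of reach is approached as far as the arm can. A call with a gripper value outside its range is refused whole. "hand" is the closure, from -1 (fully open) to 1 (shut), set as the call begins (left out, the last holds). The fingers move at their own pace and stop on an object; "newtons" is the grip in N (left out, the last holds). Time passes only in rows, so rows that repeat a pose let the fingers close. It gives the time, the measured TCP pose, the force and the opening at its end, in the units of the state.
- read_state(): the state, without advancing time (a new reading comes with each control period).
- snapshot(name): name is "scene" or "top" or "wrist"; returns the picture (480x640x3 uint8, red, green, blue); there is no depth.
- camera_info(name): a dict with "camera_matrix" (3x3 intrinsics, pixels), "dist" ([k1, k2, p1, p2, k3] as OpenCV has them; the pictures are not rectified), "R" (3x3) and "t" (3): a world point X has camera coordinates R X + t. Camera axes: x right, y down, z forward; pixel columns grow to the right and rows downward; lengths in m; the calibration is good to about 2 mm. A picture is of the moment at which its call begins: read the wrist's pose just before it. camera_info takes no time and is no camera call; for the wrist camera it gives the pose at the moment of the call.
- close_job(): hands the job in, once; it reports no verdict.
The state is a dict: "time_s": time; "joint_positions": joint angles; "qd": joint speeds; "joint_torque": joint torques, N m; "tcp_pos": TCP position; "eef_rot": TCP orientation; "ft_force": force on the tool from outside, world axes, zero at the start; "torque": the same for the moment, N m; "gripper_width": finger opening in m.
Only numpy, scipy, OpenCV 4.12 (cv2) and the standard library are available. Lean on these libraries where they do the work, as an engineer would, in place of code of your own. Each camera call takes 0.05 s, during which the arm holds its last target.

## Task

The contour gauge on the bench still holds the profile of the last shaft: with the fingertips push every leaf that stands out of its near edge (the edge with the rule marks) back until all are flush with that edge, then run the fingertips in light contact along this edge from the plain end to the lever end of the row of leaves, and last push the black lock lever fully over to locked, along the row. Work gently: do not lift the gauge or shove it about the bench, do not swing the lever over while a leaf still stands out, and leave the shaft, ring, vee block and bin alone.

Things in the scene. Friction and masses are not known exactly. Their poses are not given: they have to be found in the camera images.
- gauge: contour gauge, about 0.9 kg, loose on rubber feet, slides at about 5 N of push. Two grey cheek plates 44 mm deep (z 2 to 5 and 13 to 16 mm) hold 16 steel leaves. Origin: on the bench under mid-row; x from the near edge to the back, y along the row to the lever end, z up. Near edge: flat plane x = -22 mm from y = -67 to +89 mm, leaves from -50 to +50 mm.
- edge_plain (a point): point on the near edge at the plain end of the row of leaves (gauge frame x -22, y -50, z 9 mm); axes as the gauge's. The fingertips' place along the edge is judged midway between the two fingers, so trace with the fingers together. A fingertip that reaches the cheek plates cannot push a leaf in past flush.
- lock (a joint): angle of the black lock lever (rad): 0 = open, pointing to the back (gauge +x); turns clockwise from above about an upright axis at gauge x 6, y 70 mm; 1.57 = locked at its stop, lying along the row (gauge -y) above the top plate. Starts between 0 and 0.25; friction 0.02 N m; stays where it is left.
- lock_tab (a point): centre of the thumb tab at the lever's free end, 45 mm from its axis; x axis outward along the lever. Tab 10 mm long, 9 mm wide, 18 to 38 mm above the bench; the arm from the axis to the tab is 9 mm wide, 19 to 26 mm above the bench; the lever ends 50 mm from its axis.
- leaf1 (a joint): how far leaf 1 of 16 stands out of the near edge (m): 0 = flush, its stop; 0.03 = fully out. At gauge y = -46.9 mm, 5.8 mm wide, z 5 to 13 mm, rounded tip; slides along gauge x alone against 0.4 N friction, stays where left
- leaf2 (a joint): how far leaf 2 of 16 stands out of the near edge (m): 0 = flush, its stop; 0.03 = fully out. At gauge y = -40.6 mm, 5.8 mm wide, z 5 to 13 mm, rounded tip; slides along gauge x alone against 0.4 N friction, stays where left
- leaf3 (a joint): how far leaf 3 of 16 stands out of the near edge (m): 0 = flush, its stop; 0.03 = fully out. At gauge y = -34.4 mm, 5.8 mm wide, z 5 to 13 mm, rounded tip; slides along gauge x alone against 0.4 N friction, stays where left
- leaf4 (a joint): how far leaf 4 of 16 stands out of the near edge (m): 0 = flush, its stop; 0.03 = fully out. At gauge y = -28.1 mm, 5.8 mm wide, z 5 to 13 mm, rounded tip; slides along gauge x alone against 0.4 N friction, stays where left
- leaf5 (a joint): how far leaf 5 of 16 stands out of the near edge (m): 0 = flush, its stop; 0.03 = fully out. At gauge y = -21.9 mm, 5.8 mm wide, z 5 to 13 mm, rounded tip; slides along gauge x alone against 0.4 N friction, stays where left
- leaf6 (a joint): how far leaf 6 of 16 stands out of the near edge (m): 0 = flush, its stop; 0.03 = fully out. At gauge y = -15.6 mm, 5.8 mm wide, z 5 to 13 mm, rounded tip; slides along gauge x alone against 0.4 N friction, stays where left
- leaf7 (a joint): how far leaf 7 of 16 stands out of the near edge (m): 0 = flush, its stop; 0.03 = fully out. At gauge y = -9.4 mm, 5.8 mm wide, z 5 to 13 mm, rounded tip; slides along gauge x alone against 0.4 N friction, stays where left
- leaf8 (a joint): how far leaf 8 of 16 stands out of the near edge (m): 0 = flush, its stop; 0.03 = fully out. At gauge y = -3.1 mm, 5.8 mm wide, z 5 to 13 mm, rounded tip; slides along gauge x alone against 0.4 N friction, stays where left
- leaf9 (a joint): how far leaf 9 of 16 stands out of the near edge (m): 0 = flush, its stop; 0.03 = fully out. At gauge y = 3.1 mm, 5.8 mm wide, z 5 to 13 mm, rounded tip; slides along gauge x alone against 0.4 N friction, stays where left
- leaf10 (a joint): how far leaf 10 of 16 stands out of the near edge (m): 0 = flush, its stop; 0.03 = fully out. At gauge y = 9.4 mm, 5.8 mm wide, z 5 to 13 mm, rounded tip; slides along gauge x alone against 0.4 N friction, stays where left
- leaf11 (a joint): how far leaf 11 of 16 stands out of the near edge (m): 0 = flush, its stop; 0.03 = fully out. At gauge y = 15.6 mm, 5.8 mm wide, z 5 to 13 mm, rounded tip; slides along gauge x alone against 0.4 N friction, stays where left
- leaf12 (a joint): how far leaf 12 of 16 stands out of the near edge (m): 0 = flush, its stop; 0.03 = fully out. At gauge y = 21.9 mm, 5.8 mm wide, z 5 to 13 mm, rounded tip; slides along gauge x alone against 0.4 N friction, stays where left
- leaf13 (a joint): how far leaf 13 of 16 stands out of the near edge (m): 0 = flush, its stop; 0.03 = fully out. At gauge y = 28.1 mm, 5.8 mm wide, z 5 to 13 mm, rounded tip; slides along gauge x alone against 0.4 N friction, stays where left
- leaf14 (a joint): how far leaf 14 of 16 stands out of the near edge (m): 0 = flush, its stop; 0.03 = fully out. At gauge y = 34.4 mm, 5.8 mm wide, z 5 to 13 mm, rounded tip; slides along gauge x alone against 0.4 N friction, stays where left
- leaf15 (a joint): how far leaf 15 of 16 stands out of the near edge (m): 0 = flush, its stop; 0.03 = fully out. At gauge y = 40.6 mm, 5.8 mm wide, z 5 to 13 mm, rounded tip; slides along gauge x alone against 0.4 N friction, stays where left
- leaf16 (a joint): how far leaf 16 of 16 stands out of the near edge (m): 0 = flush, its stop; 0.03 = fully out. At gauge y = 46.9 mm, 5.8 mm wide, z 5 to 13 mm, rounded tip; slides along gauge x alone against 0.4 N friction, stays where left
- step_shaft: bystander: stepped steel shaft lying on the bench, 22 x 101 x 22 mm, behind the gauge; origin under its middle, y along the shaft
- ring_gauge: bystander: steel setting ring lying flat, 58 mm across, 18 mm high; origin under its centre
- vee_block: bystander: black vee block standing behind the gauge, 92 x 34 x 52 mm; origin under its middle
- screw_bin: bystander: small blue bin of screws, 134 x 101 x 50 mm, beyond the lever end; origin under its middle
Mind the look-alikes: they are no part of the job. There is more than one size of the gauge; the job needs the larger.

How it is judged:
By the outcome, as a careful person would: the job done as asked, in the order asked, and still so for the second after the job is handed in, with the robot touching nothing.
It also fails if it takes over 70 s, if anything falls off the work surface, if the arm or the gripper's body presses on something with over 40 N, if the wrist force passes 120 N, or if a joint passes its speed limit or range.

## Working session

There is one attempt and no reset: what is moved stays moved. The work goes in short steps, Python scripts to look and compute and a tool call to move; the robot and the scene stay as the last step left them, time stands still between calls to the robot, and variables do not carry over. Pictures are saved under pics/ and viewed, and the job is handed in when it is done.

Besides the shell and the picture viewer there is one more tool, called as name(argument=value, ...), one argument or row to a line, values as JSON. jog_arm: Moves the arm, as the interface text tells. Its arguments: {"type":"object","properties":{"motion":{"type":"array","items":{"type":"array","items":{"type":"array","items":{"type":"number"}}}},"hand":{"type":"number"},"newtons":{"type":"number"}},"required":["motion"]}

```bash
mkdir -p pics; python3 - <<'E'
from bench import *
import cv2
s=read_state();print(s)
for n in("scene","top","wrist"):
    im=snapshot(n);cv2.imwrite(f"pics/{n}0.png",im[:,:,::-1])
    c=camera_info(n);print(n,c)
E
```

```text
{'time_s': 0.0, 'joint_positions': array([ 1.2247527 ,  0.68996392, -0.19451146,  1.56629328,  0.15727027,
        0.90244237, -0.21507613]), 'qd': array([ 0.00059078, -0.00155684,  0.00043204,  0.00114945,  0.00058523,
       -0.00049819, -0.0015056 ]), 'joint_torque': array([-2.71467088e-04, -5.27571952e+01, -1.26666360e+00, -1.53431064e+01,
       -5.26002282e-02,  6.41433435e-03,  1.68581464e-04]), 'tcp_pos': array([ 0.23146037, -0.57987612,  0.21033601]), 'eef_rot': array([-4.42095665e-04,  8.27903996e-01, -5.60869177e-01, -7.37673535e-04]), 'ft_force': array([ 0.4287263 , -0.64645573, -0.02682347]), 'torque': array([-0.00717034, -0.0010873 ,  0.00840053]), 'gripper_width': 0.08811894369268755}
scene {'camera_matrix': array([[568.30164583,   0.        , 317.21988883],
       [  0.        , 568.30164583, 240.12861507],
       [  0.        ,   0.        ,   1.        ]]), 'dist': array([-0.17329631,  0.        ,  0.        ,  0.        ,  0.        ]), 'R': array([[-0.7292529 , -0.68413644, -0.01214692],
       [-0.31985398,  0.35653315, -0.87782547],
       [ 0.60488317, -0.63627
[... 355 characters left out ...]
0e-01, -1.04304725e-03],
       [-9.97068883e-01,  1.53203924e-02, -7.49595161e-02],
       [ 7.49666980e-02, -1.05782033e-04, -9.97186032e-01]]), 't': array([-0.13830745,  0.62051034,  0.87241243])}
wrist {'camera_matrix': array([[340.82733849,   0.        , 311.75711357],
       [  0.        , 340.82733849, 238.0621081 ],
       [  0.        ,   0.        ,   1.        ]]), 'dist': array([-0.05659246,  0.        ,  0.        ,  0.        ,  0.        ]), 'R': array([[ 3.70539669e-01, -9.28816363e-01, -7.19345344e-04],
       [-8.82517197e-01, -3.52310456e-01,  3.11513626e-01],
       [-2.89592386e-01, -1.14793321e-01, -9.50241413e-01]]), 't': array([-0.62352678, -0.04487859,  0.39125793])}
```

View pics/scene0.png

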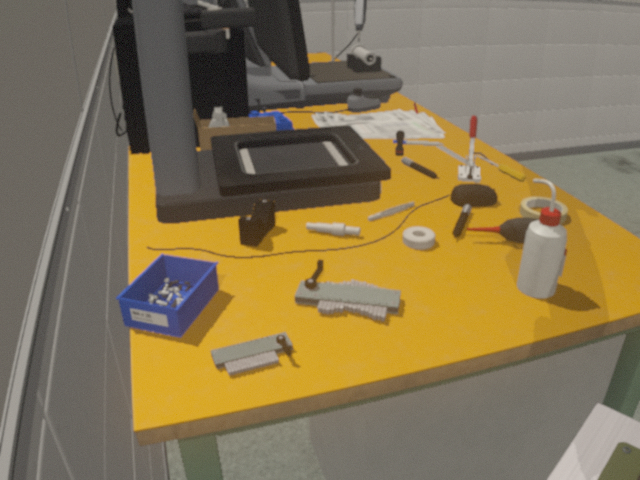

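View pics/top0.png

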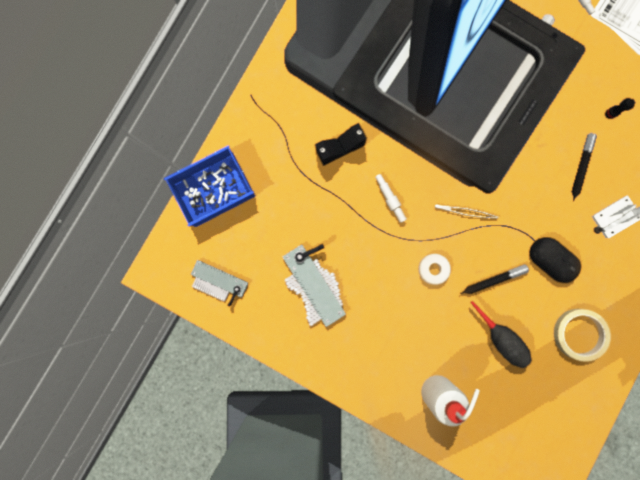

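View pics/wrist0.png

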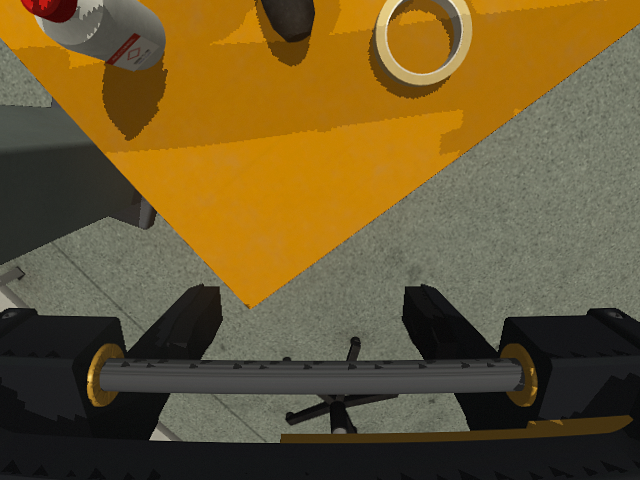

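```bash
cat > h.py <<'E'
import numpy as np, cv2
from bench import *
def ray(c,uv):
    K,d=c["camera_matrix"],c["dist"]
    p=cv2.undistortPoints(np.array(uv,float).reshape(-1,1,2),K,d).reshape(-1,2)
    D=np.c_[p,np.ones(len(p))]@c["R"]
    return -c["R"].T@c["t"],D
def onz(c,uv,z):
    o,D=ray(c,uv); return o+D*((z-o[2])/D[:,2])[:,None]
def proj(c,X):
    X=np.array(X,float).reshape(-1,3)
    return cv2.projectPoints(X,cv2.Rodrigues(c["R"])[0],c["t"],c["camera_matrix"],c["dist"])[0].reshape(-1,2)
E
python3 - <<'E'
from h import *
im=cv2.imread("pics/top0.png")
cr=im[225:345,265:365]
cv2.imwrite("pics/topc.png",cv2.resize(cr,None,fx=5,fy=5,interpolation=cv2.INTER_NEAREST)[:600,:800])
c=camera_info("top")
print(onz(c,[(299,256),(323,246),(210,185),(435,270),(220,280)],0.016))
sc=cv2.imread("pics/scene0.png")[250:330,280:410]
cv2.imwrite("pics/scc.png",cv2.resize(sc,None,fx=6,fy=6,interpolation=cv2.INTER_CUBIC))
E
```

```text
[[ 0.58271354 -0.09239944  0.016     ]
 [ 0.60100841 -0.1382055   0.016     ]
 [ 0.72129145  0.07636401  0.016     ]
 [ 0.55240759 -0.34911547  0.016     ]
 [ 0.53980556  0.05700965  0.016     ]]
```

View pics/topc.png

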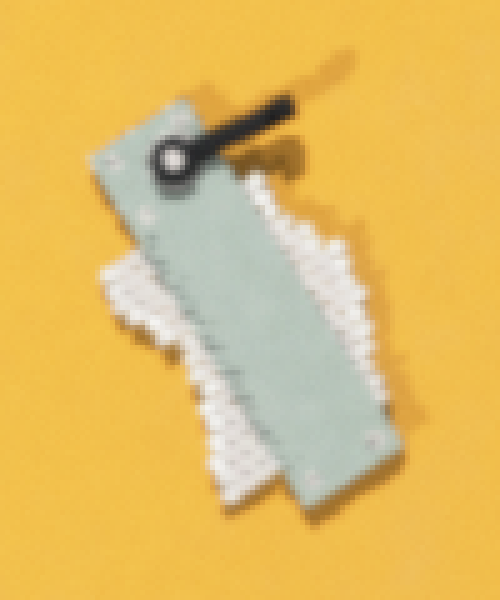

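View pics/scc.png

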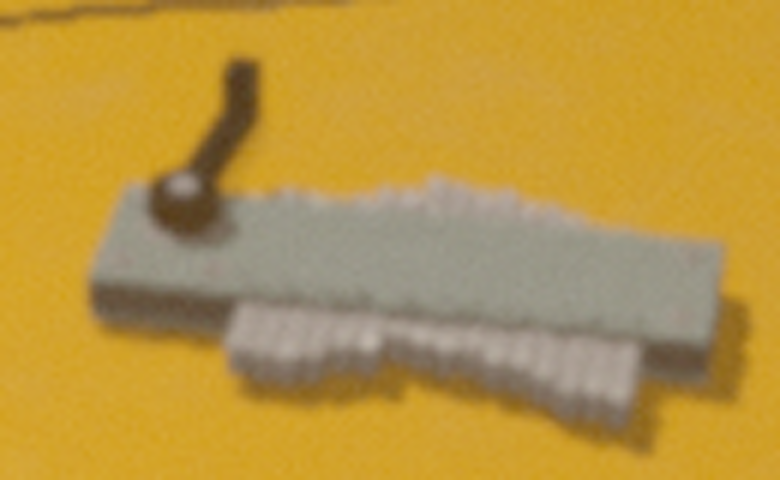

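```bash
python3 - <<'E'
from h import *
im=cv2.imread("pics/top0.png"); c=camera_info("top")
x0,y0,x1,y1=275,235,355,335
cr=im[y0:y1,x0:x1].astype(int); b,g,r=cr[...,0],cr[...,1],cr[...,2]
m=((g-r>8)&(g>120)&(b>120)).astype(np.uint8)
m=cv2.morphologyEx(m,cv2.MORPH_CLOSE,np.ones((3,3)))
n,l,st,_=cv2.connectedComponentsWithStats(m)
k=1+np.argmax(st[1:,4]);print(st[k])
ys,xs=np.nonzero(l==k)
P=onz(c,np.c_[xs+x0,ys+y0],0.016)[:,:2]
rc=cv2.minAreaRect((P*1000).astype(np.float32));print(rc,cv2.boxPoints(rc))
v=np.zeros((100,80,3),np.uint8);v[l==k]=255
cv2.imwrite("pics/m.png",cv2.resize(np.hstack([v,im[y0:y1,x0:x1]]),None,fx=5,fy=5,interpolation=0))
E
```

```text
[  10   14   57   76 1506]
((527.7882080078125, -119.63722229003906), (151.5977325439453, 41.25784683227539), 31.479352951049805) [[ 452.37256  -141.6258  ]
 [ 473.917    -176.81166 ]
 [ 603.20386   -97.64865 ]
 [ 581.6594    -62.462784]]
```

View pics/m.png

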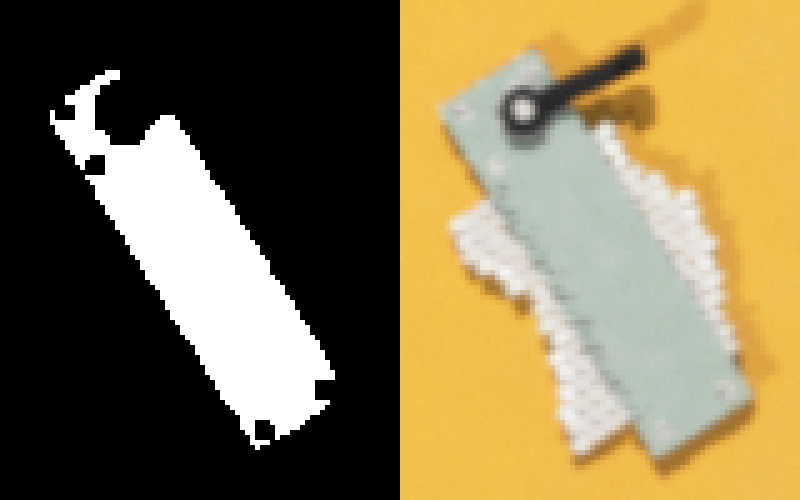

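```bash
cat >> h.py <<'E'
from scipy.spatial.transform import Rotation as Ro
def Rt(s):
    q=s["eef_rot"]; return Ro.from_quat([q[1],q[2],q[3],q[0]]).as_matrix()
G0=np.array([0.5184,-0.1254]); PH=np.deg2rad(31.48)
def g2w(p,G=G0,ph=PH):
    p=np.array(p,float); y=np.array([np.cos(ph),np.sin(ph)]); x=np.array([np.sin(ph),-np.cos(ph)])
    return np.r_[G+p[0]*x+p[1]*y,p[2]]
def w2g(w,G=G0,ph=PH):
    y=np.array([np.cos(ph),np.sin(ph)]); x=np.array([np.sin(ph),-np.cos(ph)]); d=np.array(w[:2])-G
    return np.array([d@x,d@y,w[2] if len(w)>2 else 0])
E
python3 - <<'E'
from h import *
s=read_state();R=Rt(s);print(R.round(3))
c=camera_info("wrist");o=-c["R"].T@c["t"];print(R.T@(o-s["tcp_pos"]),(c["R"]@R).round(3))
t=camera_info("top");print(onz(t,[(437,392),(462,410)],0.0)); 
# bottle triangulate cap: top cap px (457,410), scene cap (550,215)
a,da=ray(t,[(456,411)]);b,db=ray(camera_info("scene"),[(550,216)])
A=np.c_[da[0],-db[0]];k=np.linalg.lstsq(A,b-a,rcond=None)[0];print(a+k[0]*da[0],b+k[1]*db[0])
for z in (.2,): print("to view", R.T@(g2w([-.06,0,.28])-s["tcp_pos"]))
E
```

```text
[[ 0.371 -0.929 -0.001]
 [-0.929 -0.371  0.001]
 [-0.001  0.    -1.   ]]
[-0.00091702 -0.07914265 -0.1748574 ] [[ 1.     0.    -0.001]
 [-0.     0.95  -0.311]
 [ 0.001  0.311  0.95 ]]
[[ 0.32400824 -0.34831879  0.        ]
 [ 0.29092675 -0.39361224  0.        ]]
[ 0.32524593 -0.35009088  0.12606176] [ 0.32474096 -0.35035823  0.12627459]
to view [-0.3750744  -0.42488464 -0.06903485]
```

jog_arm(
  motion=[
    [[0, 0, -5, 0], [-2, -2, -9, -0.15], [-6, -6, -9, -0.32], [-10, -10.5, -9, -0.5], [-14, -14.5, -9, -0.68], [-18, -19, -9, -0.86], [-22, -23, -9, -1.04], [-26, -27, -9, -1.2], [-30, -31, -9, -1.38], [-34, -35, -9, -1.56]],
  ],
  hand=1,
  newtons=20,
)

```text
time_s: 1.4
tcp_pos: [0.4311, -0.1334, 0.3012]
eef_rot: [0.0, 0.983, 0.186, 0.0]
ft_force: [0.6, -0.6, 0.7]
gripper_width: 0.0008
```

```bash
cat >> h.py <<'E'
def plan(gp,yaw=PH,G=G0,ph=PH):
    s=read_state();R=Rt(s); d=R.T@(g2w(gp,G,ph)-s["tcp_pos"])*100
    cur=np.arctan2(R[1,0],R[0,0]); t=-(yaw-cur); t=(t+np.pi)%(2*np.pi)-np.pi
    return d.round(2),round(t,3),w2g(s["tcp_pos"],G,ph).round(4)
E
python3 -c "
from h import *
print(read_state()['joint_positions'].round(2),plan([-.09,0,.12]))"
```

```text
[ 0.69  0.4  -0.71  1.92  0.32  0.94  0.2 ] (array([ 6.86, -6.42, 18.11]), np.float64(-0.175), array([-0.0388, -0.0787,  0.3012]))
```

jog_arm(
  motion=[
    [[1.7, -1.6, 4, -0.1], [3.4, -3.2, 8, -0.175], [5, -4.8, 12, -0.175], [6.9, -6.4, 16, -0.175], [6.9, -6.4, 18.1, -0.175], [6.9, -6.4, 18.1, -0.175], [6.9, -6.4, 18.1, -0.175]],
  ],
)

```text
time_s: 2.28
tcp_pos: [0.4724, -0.0507, 0.1208]
eef_rot: [0.0, 0.963, 0.268, 0.0]
ft_force: [1.0, -0.8, 1.1]
gripper_width: 0.0006
```

```bash
python3 - <<'E'
from h import *
print(plan([-.09,0,.12]),read_state()["ft_force"])
im=snapshot("wrist");cv2.imwrite("pics/w1.png",im[:,:,::-1])
import pickle;pickle.dump(camera_info("wrist"),open("w1.pkl","wb"))
E
```

```text
(array([ 0.02, -0.22,  0.08]), np.float64(-0.006), array([-0.0878, -0.0002,  0.1208])) [ 0.99469294 -0.80328726  1.06342844]
```

View pics/w1.png

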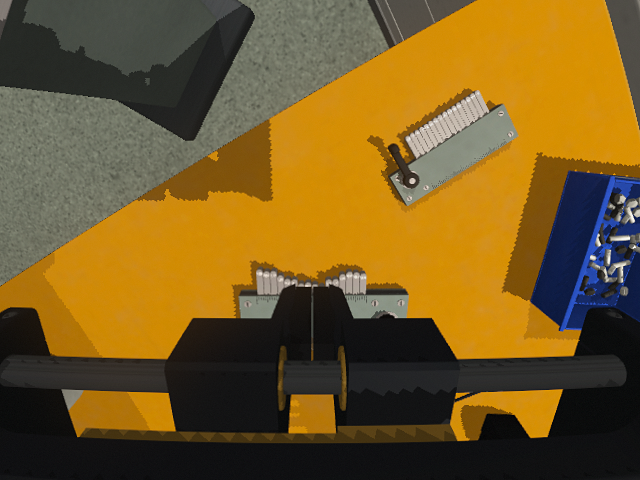

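jog_arm(
  motion=[
    [[0, 4.5, 0, 0], [0, 8.8, 1, 0], [0, 8.8, 1, 0], [0, 8.8, 1, 0]],
  ],
)

```text
time_s: 2.82
tcp_pos: [0.5175, -0.1254, 0.1109]
eef_rot: [-0.0, 0.963, 0.268, 0.0]
ft_force: [-0.5, 0.9, 0.6]
gripper_width: 0.0007
```

```bash
python3 - <<'E'
from h import *
print(plan([0,0,.11]),read_state()["ft_force"])
c=camera_info("wrist");im=snapshot("wrist");cv2.imwrite("pics/w2.png",im[:,:,::-1])
import pickle;pickle.dump(c,open("w2.pkl","wb"))
E
```

```text
(array([0.08, 0.05, 0.09]), np.float64(-0.006), array([-0.0005, -0.0008,  0.1109])) [-0.48697159  0.90127769  0.58979005]
```

View pics/w2.png

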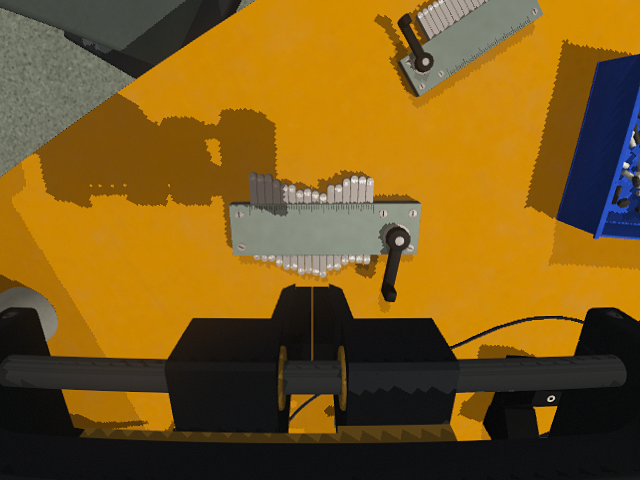

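```bash
python3 - <<'E'
from h import *
import pickle;c=pickle.load(open("w2.pkl","rb"))
im=cv2.imread("pics/w2.png")
cv2.imwrite("pics/w2c.png",cv2.resize(im[165:310,225:425],None,fx=4,fy=4,interpolation=0))
hsv=cv2.cvtColor(im,cv2.COLOR_BGR2HSV)
m=((hsv[...,0]>60)&(hsv[...,0]<110)&(hsv[...,1]>12)&(hsv[...,2]>50)).astype(np.uint8)
m[:165]=0;m[270:]=0;m[:,:215]=0;m[:,430:]=0
n,l,st,_=cv2.connectedComponentsWithStats(m);k=1+np.argmax(st[1:,4]);print(st[k])
ys,xs=np.nonzero(l==k)
P=onz(c,np.c_[xs,ys],0.016)[:,:2]
rc=cv2.minAreaRect((P*1000).astype(np.float32));B=cv2.boxPoints(rc);print(rc);print([w2g(b/1000).round(4) for b in B])
# near edge: topmost pixel per column
E=[]
for u in range(238,415):
    v=ys[xs==u]
    if len(v): E.append((u,v.min()-.5))
W=onz(c,E,0.016); g=np.array([w2g(w) for w in W])
f=cv2.fitLine((g[:,:2]*1000).astype(np.float32),cv2.DIST_HUBER,0,.01,.01).ravel();print(f)
print((g[::12,:2]*1000).round(1).tolist())
E
```

```text
[383 253   3   1   3]
((578.5098876953125, -111.40250396728516), (1.7021387815475464, 4.4405460357666016e-06), 31.07390785217285)
[array([0.0194, 0.0577, 0.    ]), array([0.0194, 0.0577, 0.    ]), array([0.0195, 0.0594, 0.    ]), array([0.0195, 0.0594, 0.    ])]
[7.0173917e-03 9.9997538e-01 1.9000132e+01 5.8545090e+01]
[[19.0, 57.7]]
```

View pics/w2c.png

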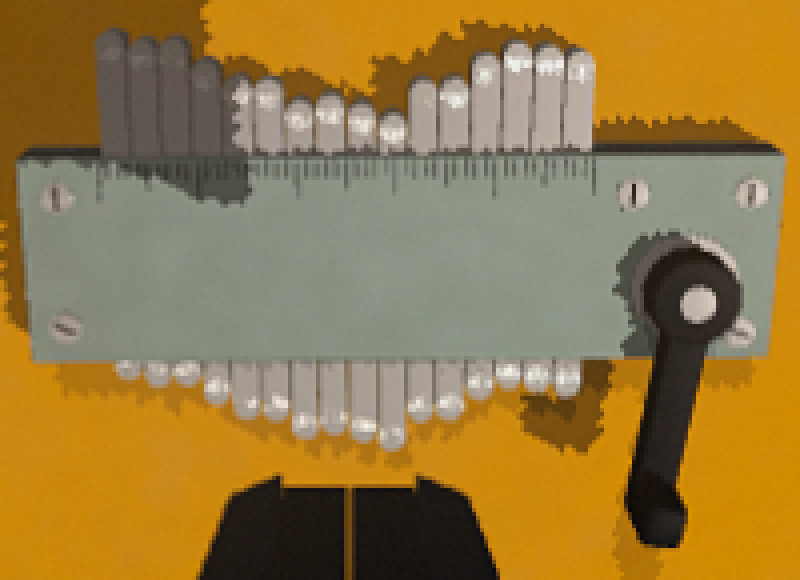

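```bash
python3 - <<'E'
from h import *
import pickle;c=pickle.load(open("w2.pkl","rb"))
q=np.array([(18,160),(783,155),(35,360),(770,355),(100,158),(594,156),(347,157)])/4-.5*0+[225-.5,165-.5]
W=onz(c,q,.016);g=np.array([w2g(w) for w in W])*1000;print(g.round(1))
d=W[1]-W[0];print(np.rad2deg(np.arctan2(d[1],d[0])));d=W[3]-W[2];print(np.rad2deg(np.arctan2(d[1],d[0])))
# leaves tips z~9 (tip centre)
for x,y in [(110,32),(145,40),(175,40),(207,60),(240,78),(268,78),(298,97),(328,92),(360,100),(392,113),(423,80),(455,78),(486,55),(517,42),(548,45),(580,50)]:
    w=onz(c,[(225+x/4-.5,165+y/4-.5)],.009)[0];print((w2g(w)*1000)[:2].round(1),end=' ')
a=onz(c,[(225+697/4,165+303/4)],.03)[0];t=onz(c,[(225+660/4,165+520/4)],.03)[0]
print(w2g(a)*1000,w2g(t)*1000)
E
```

```text
[[-23.2 -69.3  16. ]
 [-23.4  85.6  16. ]
 [ 20.1 -69.2  16. ]
 [ 19.9  86.8  16. ]
 [-23.5 -52.6  16. ]
 [-23.3  47.1  16. ]
 [-23.3  -2.7  16. ]]
31.542069581875023
31.542831066088088
[-47.8 -50.4] [-46.2 -43.4] [-46.1 -37.3] [-42. -31.] [-38.3 -24.4] [-38.3 -18.7] [-34.4 -12.7] [-35.3  -6.6] [-33.7  -0. ] [-30.9   6.5] [-37.7  12.8] [-38.1  19.3] [-42.7  25.5] [-45.3  31.7] [-44.7  38. ] [-43.6  44.5] [ 3.86931281 66.98868186 30.        ] [51.83974335 62.83762498 30.        ]
```

```bash
sed -i 's/^G0=.*/PH=np.deg2rad(31.54);G0=np.array([0.5184,-0.1254])-0.0014*np.array([np.sin(PH),-np.cos(PH)])-0.0026*np.array([np.cos(PH),np.sin(PH)])/' h.py; python3 -c "
from h import *
print(G0,plan([-.068,-.043,.004]),[read_state()['ft_force'].round(2)])"
```

```text
[ 0.51545175 -0.12556686] (array([-4.55, -6.8 , 10.69]), np.float64(-0.005), array([0.0003, 0.002 , 0.1109])) [array([-0.86,  0.18,  0.09])]
```

jog_arm(
  motion=[
    [[-1.5, -2.2, 0, -0.005], [-3, -4.4, 2, -0.005], [-4.5, -6.8, 4, -0.005], [-4.5, -6.8, 7, -0.005], [-4.5, -6.8, 9.5, -0.005], [-4.5, -6.8, 10.5, -0.005], [-4.5, -6.8, 10.5, -0.005], [-4.5, -6.8, 10.5, -0.005]],
  ],
)

```text
time_s: 3.88
tcp_pos: [0.4441, -0.0901, 0.0058]
eef_rot: [-0.0, 0.962, 0.272, 0.0]
ft_force: [0.1, -0.8, 0.4]
gripper_width: 0.0005
```

```bash
python3 - <<'E'
from h import *
print(plan([-.068,-.043,.004]),read_state()["ft_force"])
c=camera_info("wrist");im=snapshot("wrist");cv2.imwrite("pics/w3.png",im[:,:,::-1])
E
```

```text
(array([-0.08, -0.04,  0.18]), np.float64(-0.001), array([-0.0676, -0.0422,  0.0058])) [ 0.07822287 -0.83942665  0.43906619]
```

View pics/w3.png

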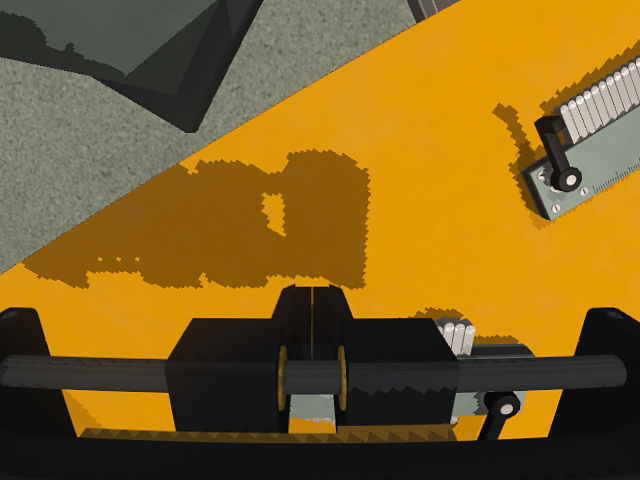

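jog_arm(
  motion=[
    [[0, 0.6, 0.15, 0], [0, 1.2, 0.15, 0], [0, 1.7, 0.15, 0], [0, 2.2, 0.15, 0], [0, 2.6, 0.15, 0], [0, 2.9, 0.15, 0], [0, 3.1, 0.15, 0], [0, 3.2, 0.15, 0], [0, 3.2, 0.15, 0]],
  ],
)

```text
time_s: 5.05
tcp_pos: [0.4605, -0.118, 0.0036]
eef_rot: [0.0, 0.963, 0.271, -0.0]
ft_force: [0.2, -0.3, -0.9]
gripper_width: 0.0002
```

```bash
cat > q.py <<'E'
from h import *
s=read_state();R=Rt(s)
print("g",(w2g(s["tcp_pos"])*1000).round(2),"F gauge x,y,z",[round(float(v),2) for v in (s["ft_force"]@g2w([1,0,0],G=np.zeros(2)),s["ft_force"]@g2w([0,1,0],G=np.zeros(2)),s["ft_force"][2])],"t",round(s["time_s"],2))
E
python3 q.py;python3 q.py
```

```text
g [-35.17 -42.84   3.62] F gauge x,y,z [0.33, 0.04, -0.87] t 5.05
g [-35.17 -42.84   3.62] F gauge x,y,z [0.33, 0.04, -0.87] t 5.05
```

jog_arm(
  motion=[
    [[0, 0.1, 0, 0], [0, 0.2, 0, 0], [0, 0.25, 0, 0]],
  ],
)

```text
time_s: 5.42
tcp_pos: [0.4619, -0.1203, 0.0036]
eef_rot: [0.0, 0.963, 0.271, 0.0]
ft_force: [1.0, -0.3, -0.4]
gripper_width: 0.0003
```

```bash
python3 q.py; python3 - <<'E'
from h import *
for n in("top","scene"):
    im=snapshot(n)[:,:,::-1]; b=(225,345,265,365) if n=="top" else (240,340,270,420)
    cv2.imwrite(f"pics/{n}1.png",cv2.resize(im[b[0]:b[1],b[2]:b[3]],None,fx=5,fy=5))
E
```

```text
g [-32.52 -42.83   3.64] F gauge x,y,z [0.81, 0.66, -0.41] t 5.42
```

View pics/scene1.png

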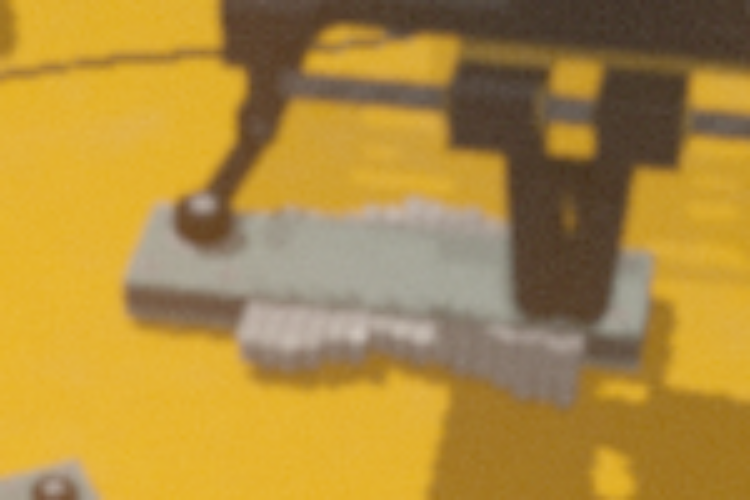

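View pics/top1.png

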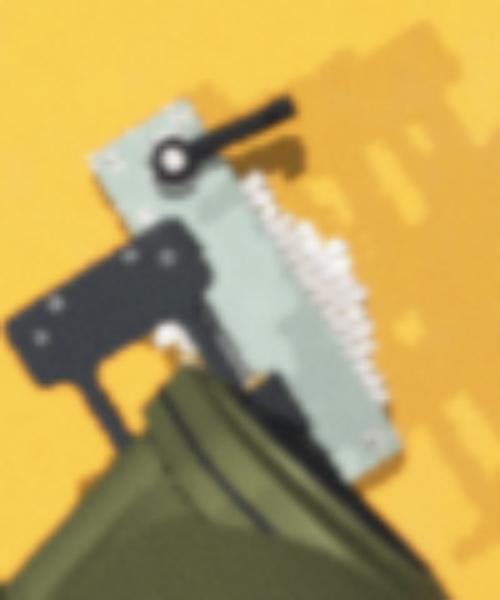

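```bash
python3 - <<'E'
from h import *
s=read_state();c=camera_info("scene");T=s["tcp_pos"]
for n,p in(("tcp",T),("tcp+19up",T+[0,0,.019]),("edgeplain",g2w([-.022,-.05,.016])),("near89",g2w([-.022,.089,.016])),("near-67",g2w([-.022,-.067,.016])),("axis",g2w([.006,.07,.03])),("leaf1",g2w([-.046,-.047,.009]))):
    q=proj(c,p)[0];print(n,q,(q-[270,240])*5)
t=camera_info("top");print((proj(t,T)[0]-[265,225])*5)
print(c["R"],t["t"])
E
```

```text
tcp [381.96313493 315.29905197] [559.81567465 376.49525983]
tcp+19up [382.57686786 304.61398547] [562.8843393  323.06992733]
edgeplain [387.96198613 304.7406096 ] [589.80993067 323.70304801]
near89 [295.30332876 295.02769397] [126.51664381 275.13846985]
near-67 [399.5905721  305.92097265] [647.95286051 329.60486326]
axis [311.44730602 278.54500993] [207.23653012 192.72504965]
leaf1 [383.9956308  318.04060451] [569.978154   390.20302254]
[248.58218718 472.68133003]
[[-0.7292529  -0.68413644 -0.01214692]
 [-0.31985398  0.35653315 -0.87782547]
 [ 0.60488317 -0.63627152 -0.47882659]] [-0.13830745  0.62051034  0.87241243]
```

```bash
python3 - <<'E'
from h import *
s=read_state();T=s["tcp_pos"];Rm=Rt(s)
cs=camera_info("scene");cw=camera_info("wrist");ct=camera_info("top")
im=snapshot("wrist")[:,:,::-1];cv2.imwrite("pics/w4.png",im)
cv2.imwrite("pics/w4c.png",cv2.resize(im[240:400,215:415],None,fx=4,fy=4))
def tri(L):
    A=np.zeros((3,3));b=np.zeros(3)
    for c,uv in L:
        o,D=ray(c,[uv]);d=D[0]/np.linalg.norm(D[0]);M=np.eye(3)-np.outer(d,d);A+=M;b+=M@o
    X=np.linalg.solve(A,b)
    print("X",X.round(4),"tool",(Rm.T@(X-T)).round(4),"g",w2g(X).round(4),[ (proj(c,X)[0]-uv).round(1) for c,uv in L])
tri([(cs,(382,303.6)),(cw,(312.5,285))])
for z in(.005,.02,.03,.06): print(z,[w2g(p).round(3) for p in onz(ct,[(319,302),(327,312)],z)])
E
```

```text
X [ 0.4559 -0.1116  0.0317] tool [-0.0005 -0.0105 -0.0281] g [-0.0431 -0.0434  0.0317] [array([ 0.5, -0. ]), array([ 1.4, -0.2])]
0.005 [array([-0.008, -0.019,  0.005]), array([-0.005, -0.043,  0.005])]
0.02 [array([-0.007, -0.019,  0.02 ]), array([-0.004, -0.042,  0.02 ])]
0.03 [array([-0.007, -0.018,  0.03 ]), array([-0.004, -0.042,  0.03 ])]
0.06 [array([-0.005, -0.017,  0.06 ]), array([-0.003, -0.04 ,  0.06 ])]
```

View pics/w4.png

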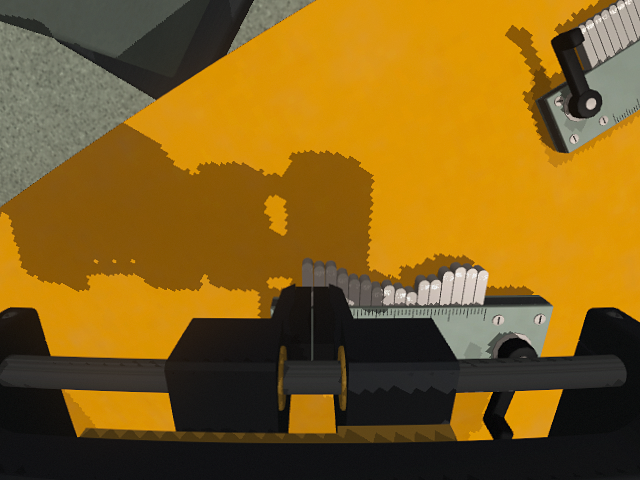

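View pics/w4c.png

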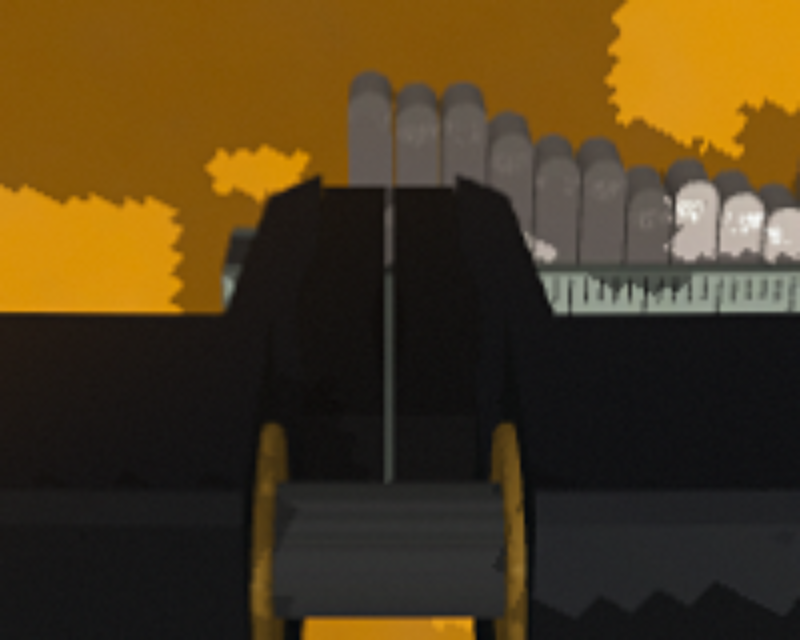

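jog_arm(
  motion=[
    [[0, -1.2, 0, 0], [0, -2.5, 0, 0], [0, -3.5, 0, 0], [0, -3.5, 0.5, 0], [0, -3.5, 1.0, 0], [0, -3.5, 1.5, 0], [0, -3.5, 1.5, 0], [0, -3.5, 1.5, 0]],
  ],
)

```text
time_s: 6.58
tcp_pos: [0.4437, -0.0907, -0.0114]
eef_rot: [0.0, 0.963, 0.271, 0.0]
ft_force: [-0.0, 0.1, -0.3]
gripper_width: 0.0007
```

```bash
python3 q.py; python3 - <<'E'
from h import *
im=snapshot("scene")[:,:,::-1]; b=(240,340,270,420)
cv2.imwrite(f"pics/scene2.png",cv2.resize(im[b[0]:b[1],b[2]:b[3]],None,fx=5,fy=5))
E
```

```text
g [-67.23 -42.89 -11.44] F gauge x,y,z [-0.11, 0.06, -0.32] t 6.58
```

View pics/scene2.png

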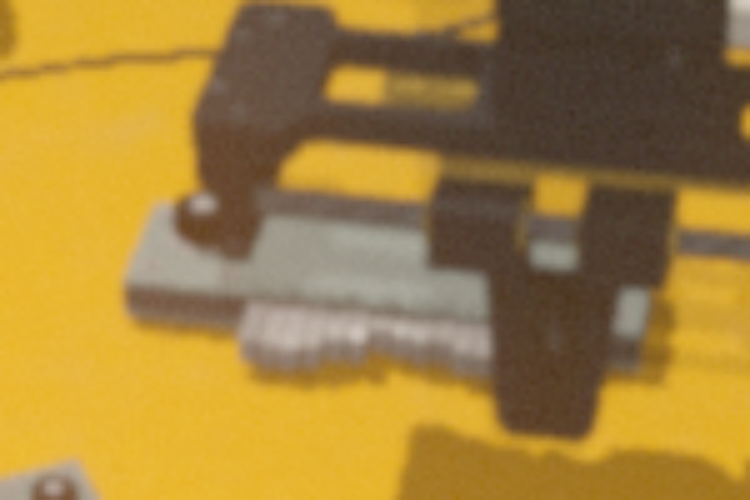

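```bash
python3 - <<'E'
from h import *
s=read_state();T=s["tcp_pos"];Rm=Rt(s);c=camera_info("scene")
for dz in(-.02,-.025,-.03,-.035):
  for ty in (-.0105,-.009): print(dz,ty,(proj(c,T+Rm@[0,ty,dz])[0]-[270,240])*5)
E
```

```text
-0.02 -0.0105 [543.0145998  456.93379526]
-0.02 -0.009 [543.62889343 453.66420378]
-0.025 -0.0105 [543.82292498 442.57341664]
-0.025 -0.009 [544.43732719 439.31480295]
-0.03 -0.0105 [544.63376712 428.11255341]
-0.03 -0.009 [545.24826712 424.86524643]
-0.035 -0.0105 [545.44710611 413.55057355]
-0.035 -0.009 [546.06169301 410.31490687]
```

jog_arm(
  motion=[
    [[0, 0, 0.3, 0], [0, 0, 0.6, 0], [0, 0, 0.8, 0], [0, 0, 0.9, 0], [0, 0, 0.9, 0]],
  ],
)

```text
time_s: 7.25
tcp_pos: [0.4436, -0.0904, -0.0204]
eef_rot: [-0.0, 0.963, 0.271, -0.0]
ft_force: [-1.0, -0.2, -0.3]
gripper_width: 0.0006
```

```bash
python3 q.py
```

```text
g [-67.58 -42.85 -20.38] F gauge x,y,z [-0.35, -0.92, -0.26] t 7.25
```

jog_arm(
  motion=[
    [[0, 0, 0.1, 0], [0, 0, 0.2, 0], [0, 0, 0.2, 0]],
  ],
)

```text
time_s: 7.62
tcp_pos: [0.4436, -0.0903, -0.0225]
eef_rot: [-0.0, 0.963, 0.271, -0.0]
ft_force: [-0.6, -0.1, -0.4]
gripper_width: 0.0001
```

```bash
python3 q.py; python3 - <<'E'
from h import *
im=snapshot("scene")[:,:,::-1]; b=(240,340,270,420)
cv2.imwrite(f"pics/scene3.png",cv2.resize(im[b[0]:b[1],b[2]:b[3]],None,fx=5,fy=5))
im=snapshot("wrist")[:,:,::-1]
cv2.imwrite(f"pics/w5.png",im)
E
```

```text
g [-67.65 -42.83 -22.46] F gauge x,y,z [-0.19, -0.54, -0.43] t 7.62
```

View pics/scene3.png

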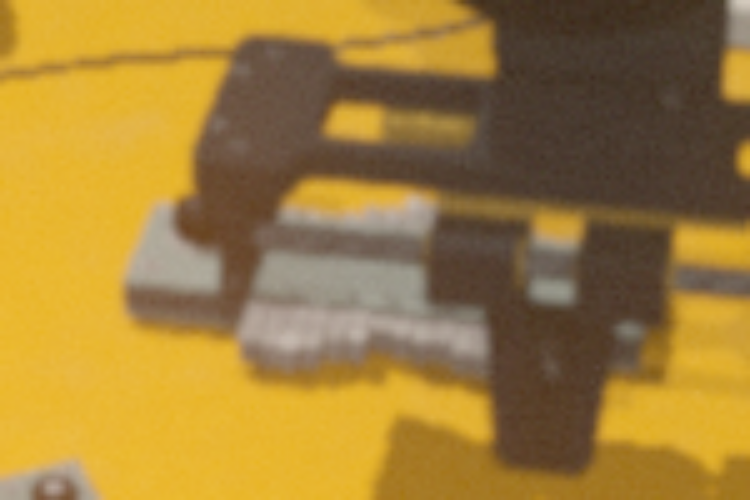

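View pics/w5.png

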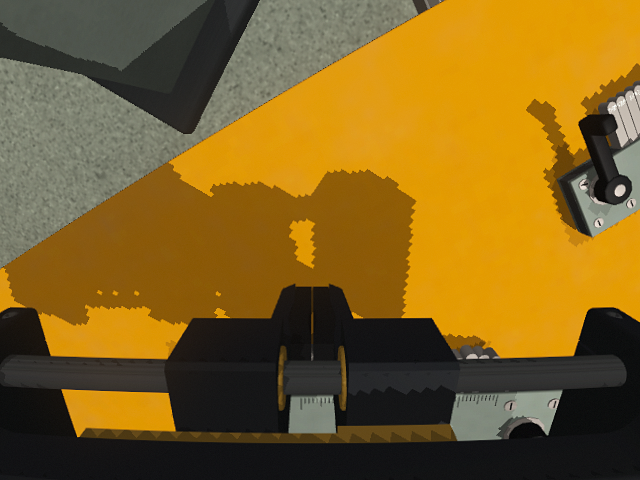

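jog_arm(
  motion=[
    [[0, 0.6, 0, 0], [0, 1.2, 0, 0], [0, 1.6, 0, 0], [0, 2.0, 0, 0], [0, 2.4, 0, 0], [0, 2.7, 0, 0], [0, 2.9, 0, 0], [0, 2.9, 0, 0]],
  ],
)

```text
time_s: 8.72
tcp_pos: [0.4589, -0.1154, -0.0224]
eef_rot: [0.0, 0.963, 0.271, 0.0]
ft_force: [0.0, 0.8, 0.1]
gripper_width: 0.0004
```

```bash
python3 q.py; cat > sn.py <<'E'
from h import *
import sys
k=sys.argv[1]
for n in("scene","top"):
    im=snapshot(n)[:,:,::-1]; b=(225,345,265,365) if n=="top" else (240,340,270,420)
    cv2.imwrite(f"pics/{n}{k}.png",cv2.resize(im[b[0]:b[1],b[2]:b[3]],None,fx=5,fy=5))
E
python3 sn.py 4
```

```text
g [-38.23 -42.93 -22.41] F gauge x,y,z [-0.68, 0.46, 0.07] t 8.72
```

View pics/scene4.png

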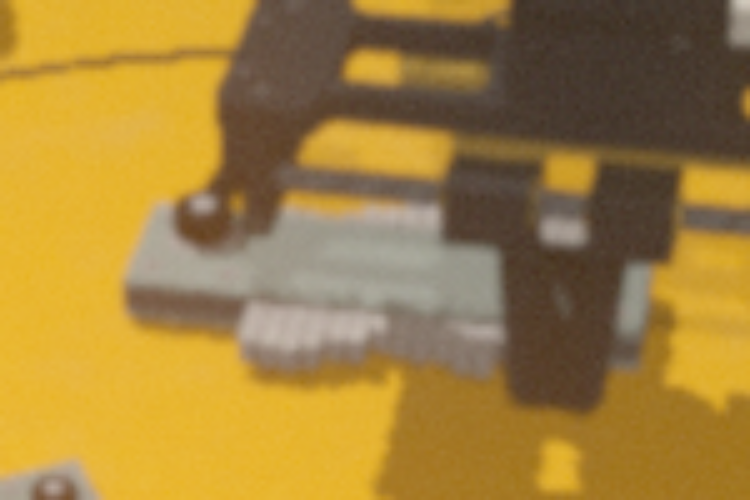

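View pics/top4.png

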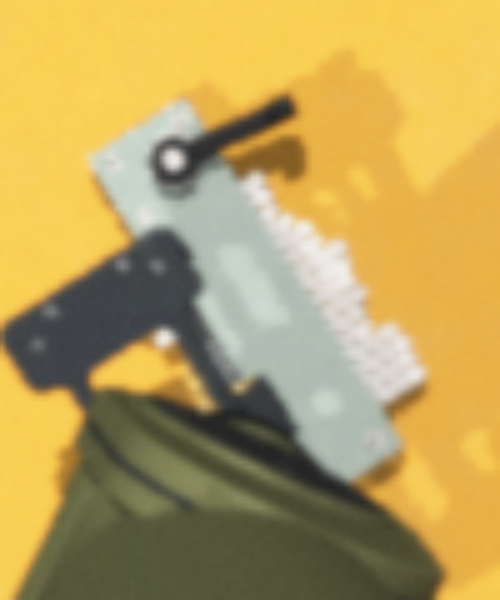

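jog_arm(
  motion=[
    [[0, 0.2, 0, 0], [0, 0.35, 0, 0], [0, 0.45, 0, 0], [0, 0.5, 0, 0], [0, 0.5, 0, 0]],
  ],
)

```text
time_s: 9.45
tcp_pos: [0.4613, -0.1195, -0.0224]
eef_rot: [0.0, 0.963, 0.271, -0.0]
ft_force: [-0.6, 0.2, 0.2]
gripper_width: 0.0004
```

```bash
python3 q.py
```

```text
g [-33.53 -42.98 -22.39] F gauge x,y,z [-0.53, -0.43, 0.2] t 9.45
```

jog_arm(
  motion=[
    [[0, 0.05, 0, 0], [0, 0.1, 0, 0], [0, 0.1, 0, 0]],
  ],
)

```text
time_s: 9.82
tcp_pos: [0.4618, -0.1204, -0.0224]
eef_rot: [0.0, 0.963, 0.271, -0.0]
ft_force: [-0.6, 0.9, 0.9]
gripper_width: 0.0005
```

```bash
python3 q.py
```

```text
g [-32.51 -43.   -22.4 ] F gauge x,y,z [-1.02, -0.03, 0.89] t 9.82
```

jog_arm(
  motion=[
    [[0, 0.05, 0, 0], [0, 0.1, 0, 0], [0, 0.1, 0, 0]],
  ],
)

```text
time_s: 10.2
tcp_pos: [0.4623, -0.1211, -0.0224]
eef_rot: [0.0, 0.963, 0.271, -0.0]
ft_force: [-1.3, 0.7, 0.2]
gripper_width: 0.0005
```

```bash
python3 q.py
```

```text
g [-31.62 -42.97 -22.39] F gauge x,y,z [-1.29, -0.78, 0.18] t 10.2
```

jog_arm(
  motion=[
    [[0, 0.05, 0, 0], [0, 0.05, 0, 0]],
  ],
)

```text
time_s: 10.45
tcp_pos: [0.4623, -0.1211, -0.0224]
eef_rot: [-0.0, 0.963, 0.271, -0.0]
ft_force: [-2.6, 2.4, 0.9]
gripper_width: 0.0007
```

```bash
python3 q.py; python3 sn.py 5
```

```text
g [-31.63 -42.96 -22.4 ] F gauge x,y,z [-3.39, -0.94, 0.9] t 10.45
```

View pics/scene5.png

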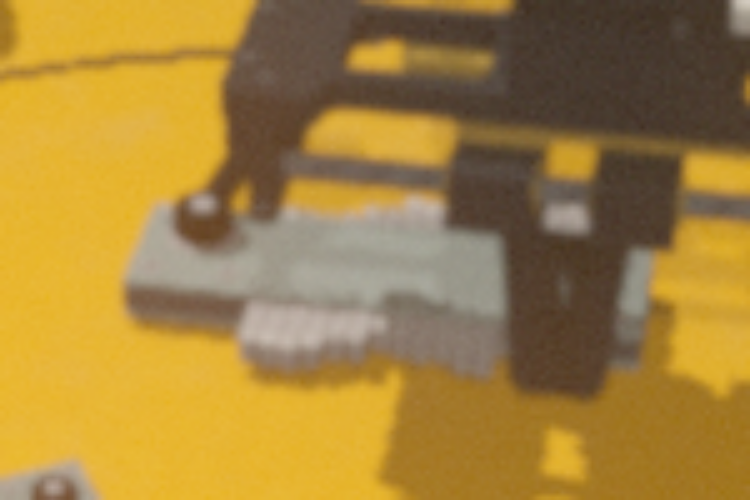

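View pics/top5.png

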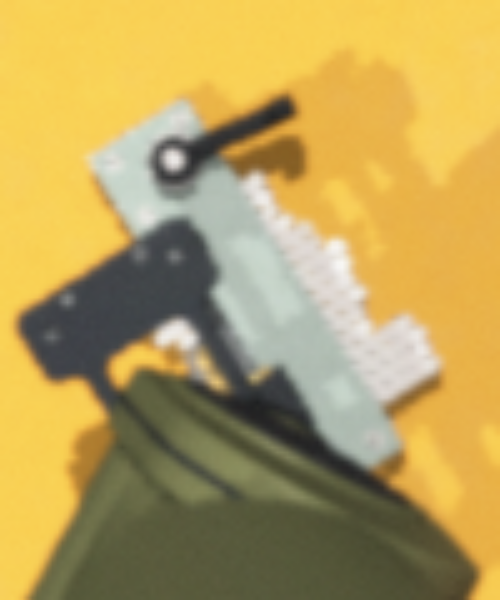

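jog_arm(
  motion=[
    [[0, -1.5, 0, 0], [0, -3, 0, 0], [0.7, -3, 0, 0], [1.4, -3, 0, 0], [1.4, -2.0, 0, 0], [1.4, -1.2, 0, 0], [1.4, -0.6, 0, 0], [1.4, -0.3, 0, 0], [1.4, -0.1, 0, 0], [1.4, -0.05, 0, 0]],
  ],
)

```text
time_s: 11.8
tcp_pos: [0.4743, -0.1135, -0.0224]
eef_rot: [-0.0, 0.963, 0.271, 0.0]
ft_force: [0.3, 1.6, 0.8]
gripper_width: 0.0003
```

```bash
python3 q.py
```

```text
g [-31.83 -28.71 -22.38] F gauge x,y,z [-1.14, 1.1, 0.77] t 11.8
```

jog_arm(
  motion=[
    [[0, 0.03, 0, 0], [0, 0.03, 0, 0]],
  ],
)

```text
time_s: 12.05
tcp_pos: [0.4744, -0.1136, -0.0224]
eef_rot: [-0.0, 0.962, 0.271, 0.0]
ft_force: [-0.5, 1.7, 0.9]
gripper_width: 0.0008
```

```bash
python3 q.py; python3 sn.py 6
```

```text
g [-31.64 -28.72 -22.38] F gauge x,y,z [-1.7, 0.46, 0.94] t 12.05
```

View pics/top6.png

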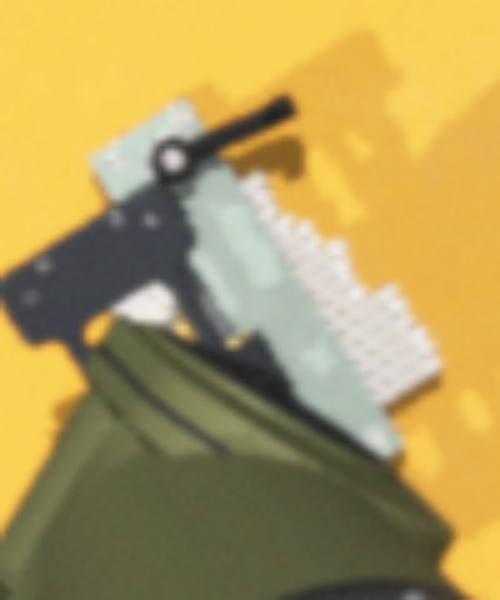

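jog_arm(
  motion=[
    [[0, -1.5, 0, 0], [0, -2.8, 0, 0], [0.7, -2.8, 0, 0], [1.4, -2.8, 0, 0], [1.4, -1.8, 0, 0], [1.4, -1.0, 0, 0], [1.4, -0.5, 0, 0], [1.4, -0.2, 0, 0], [1.4, 0, 0, 0], [1.4, 0.02, 0, 0]],
  ],
)

```text
time_s: 13.4
tcp_pos: [0.4864, -0.1066, -0.0224]
eef_rot: [-0.0, 0.963, 0.271, -0.0]
ft_force: [-0.8, 1.9, -0.2]
gripper_width: 0.0007
```

```bash
python3 q.py
```

```text
g [-31.4  -14.85 -22.4 ] F gauge x,y,z [-1.98, 0.31, -0.25] t 13.4
```

jog_arm(
  motion=[
    [[0, 0.02, 0, 0], [0, 0.02, 0, 0]],
  ],
)

```text
time_s: 13.65
tcp_pos: [0.4864, -0.1066, -0.0224]
eef_rot: [-0.0, 0.962, 0.271, -0.0]
ft_force: [-0.8, 2.8, 0.7]
gripper_width: 0.0006
```

```bash
python3 q.py
```

```text
g [-31.38 -14.83 -22.39] F gauge x,y,z [-2.84, 0.8, 0.68] t 13.65
```

jog_arm(
  motion=[
    [[0, -1.5, 0, 0], [0, -2.8, 0, 0], [0.7, -2.8, 0, 0], [1.4, -2.8, 0, 0], [1.4, -1.8, 0, 0], [1.4, -1.0, 0, 0], [1.4, -0.5, 0, 0], [1.4, -0.2, 0, 0], [1.4, 0, 0, 0], [1.4, 0, 0, 0]],
  ],
)

```text
time_s: 14.9
tcp_pos: [0.4985, -0.0991, -0.0224]
eef_rot: [-0.0, 0.962, 0.271, 0.0]
ft_force: [-0.3, 2.7, 1.0]
gripper_width: 0.0008
```

```bash
python3 q.py
```

```text
g [-31.41  -0.66 -22.36] F gauge x,y,z [-2.49, 1.12, 1.01] t 14.9
```

jog_arm(
  motion=[
    [[0, 0.02, 0, 0], [0, 0.02, 0, 0]],
  ],
)

```text
time_s: 15.15
tcp_pos: [0.4985, -0.0992, -0.0224]
eef_rot: [-0.0, 0.962, 0.271, -0.0]
ft_force: [-0.9, 2.9, 0.9]
gripper_width: 0.0007
```

```bash
python3 q.py; python3 sn.py 7
```

```text
g [-31.37  -0.66 -22.37] F gauge x,y,z [-2.93, 0.7, 0.87] t 15.15
```

View pics/top7.png

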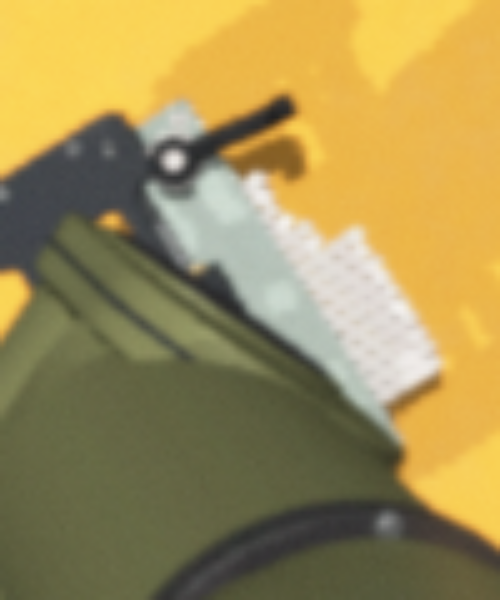

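jog_arm(
  motion=[
    [[0, -1.5, 0, 0], [0, -2.8, 0, 0], [0.7, -2.8, 0, 0], [1.4, -2.8, 0, 0], [1.4, -1.8, 0, 0], [1.4, -1.0, 0, 0], [1.4, -0.5, 0, 0], [1.4, -0.2, 0, 0], [1.4, -0.02, 0, 0], [1.4, -0.02, 0, 0]],
  ],
)

```text
time_s: 16.5
tcp_pos: [0.5101, -0.092, -0.0224]
eef_rot: [-0.0, 0.962, 0.271, -0.0]
ft_force: [-0.5, 1.8, -0.8]
gripper_width: 0.0004
```

```bash
python3 q.py
```

```text
g [-31.37  13.01 -22.42] F gauge x,y,z [-1.78, 0.56, -0.76] t 16.5
```

jog_arm(
  motion=[
    [[0, 0.02, 0, 0], [0, 0.02, 0, 0]],
  ],
)

```text
time_s: 16.75
tcp_pos: [0.5102, -0.092, -0.0224]
eef_rot: [-0.0, 0.962, 0.271, -0.0]
ft_force: [-1.6, 3.8, 0.0]
gripper_width: 0.0003
```

```bash
python3 q.py
```

```text
g [-31.35  13.05 -22.42] F gauge x,y,z [-4.06, 0.59, 0.03] t 16.75
```

jog_arm(
  motion=[
    [[0, -1.5, 0, 0], [0, -3, 0, 0], [0.7, -3, 0, 0], [1.4, -3, 0, 0], [1.4, -1.8, 0, 0], [1.4, -1.0, 0, 0], [1.4, -0.5, 0, 0], [1.4, -0.2, 0, 0], [1.4, -0.03, 0, 0], [1.4, -0.03, 0, 0]],
  ],
)

```text
time_s: 18.0
tcp_pos: [0.5219, -0.0847, -0.0225]
eef_rot: [-0.0, 0.962, 0.271, -0.0]
ft_force: [-2.0, 1.5, 0.5]
gripper_width: 0.0001
```

```bash
python3 q.py
```

```text
g [-31.45  26.92 -22.45] F gauge x,y,z [-2.35, -0.89, 0.5] t 18.0
```

jog_arm(
  motion=[
    [[0, 0.02, 0, 0], [0, 0.02, 0, 0]],
  ],
)

```text
time_s: 18.25
tcp_pos: [0.522, -0.0847, -0.0224]
eef_rot: [-0.0, 0.962, 0.271, -0.0]
ft_force: [-2.5, 2.6, -0.7]
gripper_width: 0.0004
```

```bash
python3 q.py; python3 sn.py 8
```

```text
g [-31.38  26.91 -22.45] F gauge x,y,z [-3.53, -0.77, -0.74] t 18.25
```

View pics/top8.png

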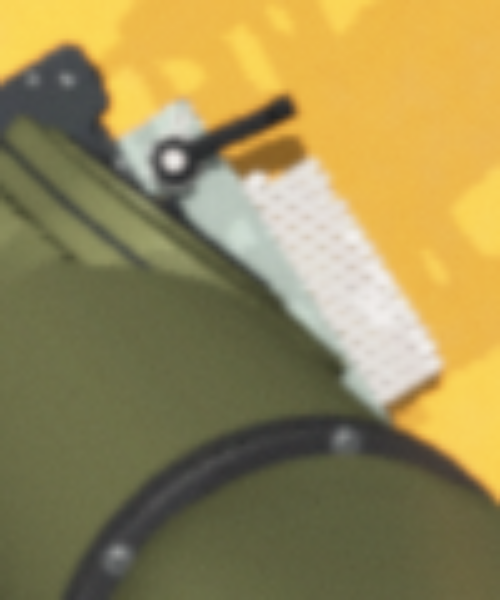

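jog_arm(
  motion=[
    [[0, -1.5, 0, 0], [0, -3, 0, 0], [0.8, -3, 0, 0], [1.5, -3, 0, 0], [1.5, -1.8, 0, 0], [1.5, -1.0, 0, 0], [1.5, -0.5, 0, 0], [1.5, -0.2, 0, 0], [1.5, -0.03, 0, 0], [1.5, -0.03, 0, 0]],
  ],
)

```text
time_s: 19.6
tcp_pos: [0.5354, -0.0764, -0.0223]
eef_rot: [-0.0, 0.962, 0.271, 0.0]
ft_force: [2.0, 3.5, -1.1]
gripper_width: 0.0005
```

```bash
python3 q.py
```

```text
g [-31.51  42.69 -22.31] F gauge x,y,z [-1.93, 3.51, -1.07] t 19.6
```

jog_arm(
  motion=[
    [[0, 0.02, 0, 0], [0, 0.02, 0, 0]],
  ],
)

```text
time_s: 19.85
tcp_pos: [0.5354, -0.0764, -0.0223]
eef_rot: [-0.0, 0.962, 0.271, 0.0]
ft_force: [1.1, 3.3, -0.4]
gripper_width: 0.0003
```

```bash
python3 q.py; python3 sn.py 9
```

```text
g [-31.49  42.68 -22.31] F gauge x,y,z [-2.18, 2.67, -0.37] t 19.85
```

View pics/top9.png

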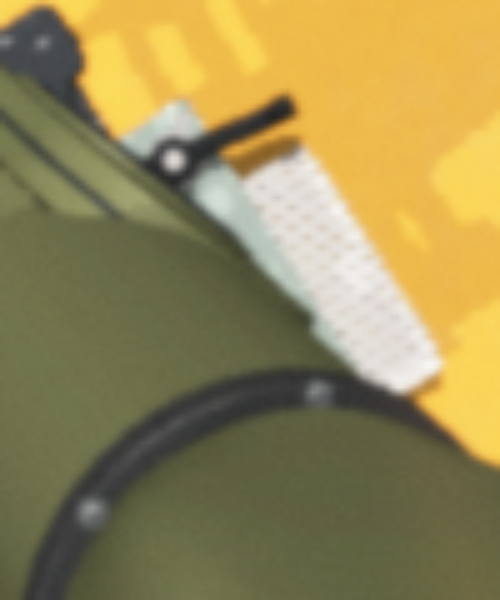

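jog_arm(
  motion=[
    [[0, -1.0, 0, 0], [0, -2.0, 0, 0], [-1, -2.0, -3, 0], [-2, -2, -7, 0], [-3, -1, -10, 0], [-4, 1, -12.5, 0], [-4, 3, -12.5, 0], [-4, 3.2, -12.5, 0], [-4, 3.2, -12.5, 0], [-4, 3.2, -12.5, 0]],
  ],
)

```text
time_s: 21.2
tcp_pos: [0.5171, -0.1243, 0.1023]
eef_rot: [-0.0, 0.962, 0.272, -0.001]
ft_force: [-0.1, 0.4, 0.3]
gripper_width: 0.0004
```

```bash
python3 q.py; python3 - <<'E'
from h import *
import pickle
c=camera_info("wrist");im=snapshot("wrist");cv2.imwrite("pics/w6.png",im[:,:,::-1]);pickle.dump(c,open("w6.pkl","wb"))
p=proj(c,g2w([0,.01,.01]))[0].astype(int);print(p)
x0,y0=p[0]-100,p[1]-60
print(x0,y0)
cv2.imwrite("pics/w6c.png",cv2.resize(im[y0:y0+145,x0:x0+200,::-1],None,fx=4,fy=4,interpolation=0))
E
```

```text
g [ -0.24   2.05 102.27] F gauge x,y,z [-0.4, 0.19, 0.3] t 21.2
[323 232]
223 172
```

View pics/w6c.png

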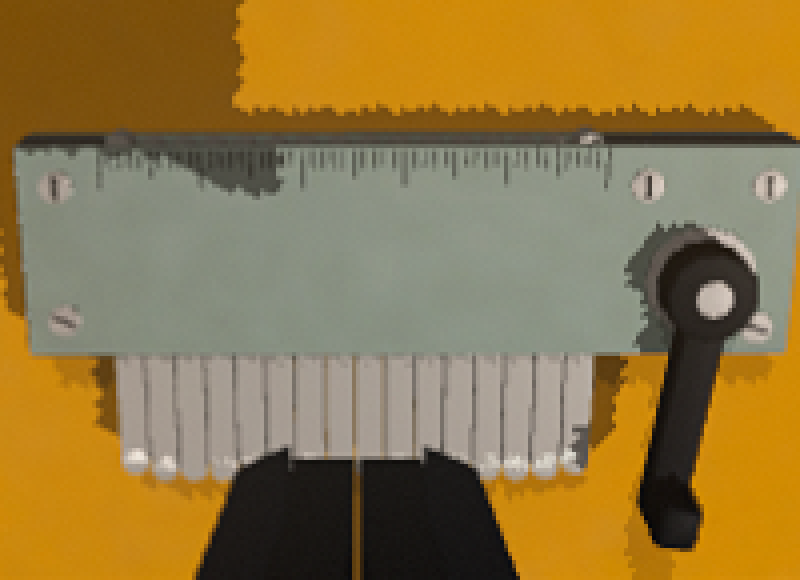

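```bash
python3 - <<'E'
from h import *
im=cv2.imread("pics/w6.png")
a=cv2.resize(im[198:220,243:320],None,fx=10,fy=10,interpolation=0);b=cv2.resize(im[198:220,320:397],None,fx=10,fy=10,interpolation=0)
v=np.vstack([a,b]);v=np.clip(v.astype(float)*1.6,0,255).astype(np.uint8);cv2.imwrite("pics/w6d.png",v)
E
```

```text
(no output)
```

View pics/w6d.png

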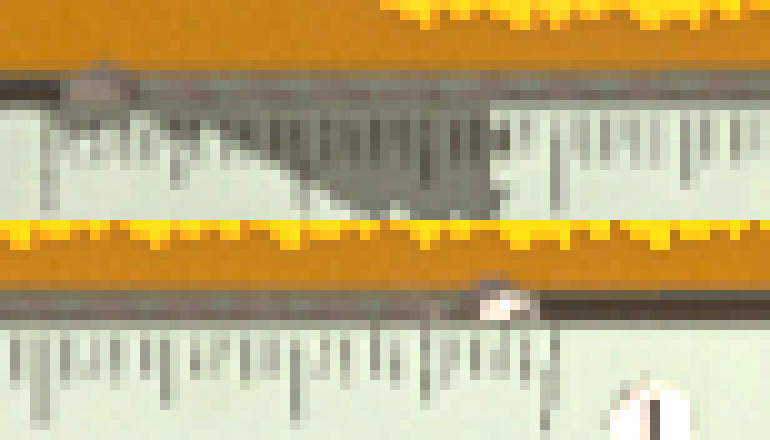

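```bash
python3 - <<'E'
from h import *
import pickle;c=pickle.load(open("w6.pkl","rb"))
q=np.array([(15,150),(30,355),(787,353),(100,152),(607,148)])/4+[223-.5,172-.5]
W=onz(c,q,.016);print((np.array([w2g(w) for w in W])*1000).round(1))
for z in (.009,):
  W=onz(c,[(253,205),(368.5,226.5-198+178)],z);print((np.array([w2g(w) for w in W])*1000).round(1))
  W=onz(c,[(253,204),(369.5,205.5)],z);print("tips",(np.array([w2g(w) for w in W])*1000).round(1))
print(plan([-.055,-.048,.004-.0265]))
E
```

```text
[[-20.9 -67.1  16. ]
 [ 22.5 -67.4  16. ]
 [ 21.9  89.1  16. ]
 [-20.4 -50.3  16. ]
 [-21.3  49.3  16. ]]
[[-22.5 -47.1   9. ]
 [-21.3  45.9   9. ]]
tips [[-23.3 -47.    9. ]
 [-22.2  46.6   9. ]]
(array([-5.01, -5.49, 12.49]), np.float64(0.0), array([-1.000e-04,  2.200e-03,  1.023e-01]))
```

jog_arm(
  motion=[
    [[1.5, -3.0, 1, 0], [3.0, -6.0, 3, 0], [4.6, -6.2, 6.5, 0], [4.6, -6.2, 10, 0], [4.6, -6.0, 12, 0], [4.6, -5.5, 12.45, 0], [4.6, -4.5, 12.45, 0], [4.6, -3.8, 12.45, 0], [4.6, -3.4, 12.45, 0], [4.6, -3.2, 12.45, 0]],
  ],
)

```text
time_s: 22.5
tcp_pos: [0.5402, -0.0735, -0.0214]
eef_rot: [-0.001, 0.963, 0.271, 0.0]
ft_force: [-3.6, 2.5, 2.6]
gripper_width: 0.0007
```

```bash
python3 q.py
```

```text
g [-31.39  48.32 -21.38] F gauge x,y,z [-4.02, -1.73, 2.64] t 22.5
```

jog_arm(
  motion=[
    [[0, 0.03, 0, 0], [0, 0.05, 0, 0], [0, 0.05, 0, 0]],
  ],
)

```text
time_s: 22.88
tcp_pos: [0.5403, -0.0735, -0.0218]
eef_rot: [-0.001, 0.962, 0.272, -0.0]
ft_force: [-2.6, 3.5, 3.3]
gripper_width: 0.0001
```

```bash
python3 q.py
```

```text
g [-31.37  48.4  -21.78] F gauge x,y,z [-4.31, -0.38, 3.28] t 22.88
```

jog_arm(
  motion=[
    [[0, -0.8, 0, 0], [-1.5, -1.2, 0, 0], [-3.5, -1.2, 0, 0], [-5.5, -1.2, 0, 0], [-7.5, -1.2, 0, 0], [-9, -1.2, 0, 0], [-9.7, -1.2, 0, 0], [-9.7, -0.6, 0, 0], [-9.7, -0.3, 0, 0], [-9.7, -0.15, 0, 0]],
  ],
)

```text
time_s: 24.12
tcp_pos: [0.4575, -0.1243, -0.0219]
eef_rot: [0.0, 0.963, 0.271, 0.0]
ft_force: [-0.0, -0.4, -0.3]
gripper_width: 0.0002
```

```bash
python3 q.py
```

```text
g [-31.33 -48.71 -21.88] F gauge x,y,z [0.34, -0.23, -0.29] t 24.12
```

jog_arm(
  motion=[
    [[0, 0.05, 0, 0], [0, 0.08, 0, 0], [0, 0.1, 0, 0]],
  ],
)

```text
time_s: 24.5
tcp_pos: [0.4576, -0.1246, -0.0219]
eef_rot: [-0.0, 0.963, 0.271, -0.0]
ft_force: [-0.6, 0.3, 0.4]
gripper_width: 0.0007
```

```bash
python3 q.py
```

```text
g [-31.13 -48.81 -21.89] F gauge x,y,z [-0.58, -0.4, 0.41] t 24.5
```

jog_arm(
  motion=[
    [[0, 0.03, 0, 0], [0, 0.05, 0, 0], [0, 0.05, 0, 0]],
  ],
)

```text
time_s: 24.88
tcp_pos: [0.4576, -0.1246, -0.0219]
eef_rot: [-0.0, 0.962, 0.271, -0.0]
ft_force: [-0.6, 2.2, 1.5]
gripper_width: 0.0004
```

```bash
python3 q.py
```

```text
g [-31.04 -48.79 -21.9 ] F gauge x,y,z [-2.18, 0.64, 1.48] t 24.88
```

jog_arm(
  motion=[
    [[0, 0.03, 0, 0], [0, 0.05, 0, 0], [0, 0.05, 0, 0]],
  ],
)

```text
time_s: 25.25
tcp_pos: [0.4576, -0.1247, -0.0219]
eef_rot: [-0.001, 0.962, 0.271, -0.0]
ft_force: [-2.3, 4.2, 1.7]
gripper_width: 0.0005
```

```bash
python3 q.py
```

```text
g [-31.02 -48.8  -21.91] F gauge x,y,z [-4.79, 0.22, 1.68] t 25.25
```

jog_arm(
  motion=[
    [[0, -0.6, 0, 0], [0, -1.2, 0, 0], [1, -1.2, -3, 0], [2, -1.2, -7, 0], [3.5, 0, -10, 0], [5, 2, -12.5, 0], [5, 3.1, -12.5, 0], [5, 3.1, -12.5, 0], [5, 3.1, -12.5, 0]],
  ],
)

```text
time_s: 26.38
tcp_pos: [0.5152, -0.1261, 0.102]
eef_rot: [-0.0, 0.963, 0.271, -0.002]
ft_force: [0.4, -0.3, -0.5]
gripper_width: 0.0007
```

```bash
cat > wv.py <<'E'
from h import *
import pickle,sys
k=sys.argv[1]
c=camera_info("wrist");im=snapshot("wrist")[:,:,::-1];cv2.imwrite(f"pics/w{k}.png",im);pickle.dump(c,open(f"w{k}.pkl","wb"))
p=proj(c,g2w([0,.01,.01]))[0].astype(int);x0,y0=p[0]-100,p[1]-60
print(x0,y0)
cv2.imwrite(f"pics/w{k}c.png",cv2.resize(im[y0:y0+145,x0:x0+200],None,fx=4,fy=4,interpolation=0))
y=y0+20;a=cv2.resize(im[y:y+28,x0+15:x0+92],None,fx=10,fy=10,interpolation=0);b=cv2.resize(im[y:y+28,x0+92:x0+169],None,fx=10,fy=10,interpolation=0)
cv2.imwrite(f"pics/w{k}d.png",np.clip(np.vstack([a,b]).astype(float)*1.6,0,255).astype(np.uint8))
E
python3 q.py; python3 wv.py 7
```

```text
g [  0.33  -0.46 101.96] F gauge x,y,z [0.5, 0.2, -0.47] t 26.38
226 171
```

View pics/w7c.png

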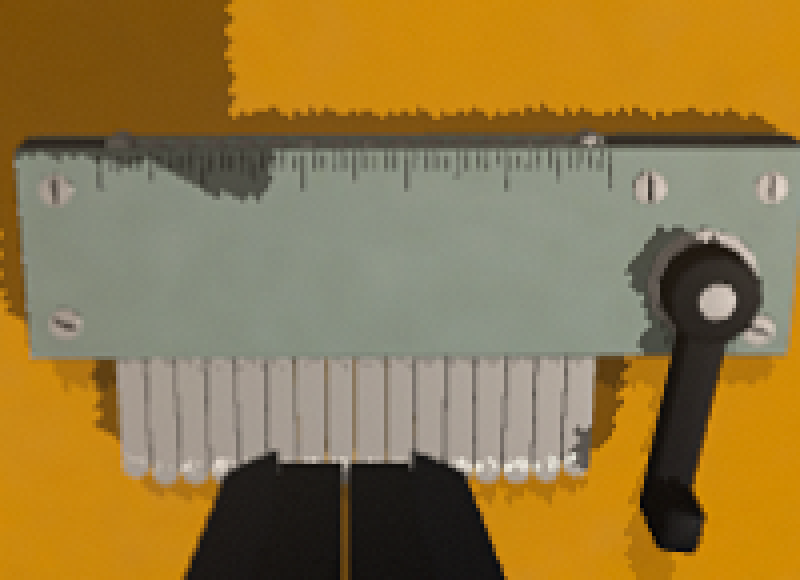

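View pics/w7d.png

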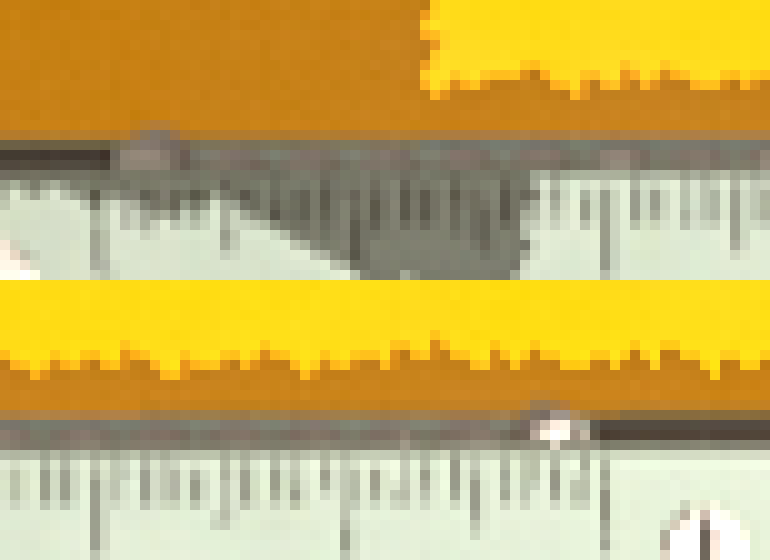

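```bash
python3 - <<'E'
from h import *
im=cv2.imread("pics/w7.png")
x0,y0=226,171
a=im[y0+80:y0+125,x0+25:x0+65];b=im[y0+80:y0+125,x0+112:x0+152]
v=np.hstack([cv2.resize(z,None,fx=10,fy=10,interpolation=0) for z in(a,b)]);cv2.imwrite("pics/w7e.png",v)
import pickle;c=pickle.load(open("w7.pkl","rb"))
# expected leaf flush pix vs plate
for gy in(-.0469,-.0406,.0406,.0469):
    print(gy,[proj(c,g2w([x,gy,z]))[0].round(1).tolist() for x,z in((-.021,.016),(-.021,.013),(-.021,.005),(-.021,.002))])
E
```

```text
-0.0469 [[255.1, 208.3], [255.7, 207.4], [257.3, 205.3], [257.8, 204.5]]
-0.0406 [[263.1, 208.3], [263.6, 207.4], [265.0, 205.2], [265.5, 204.4]]
0.0406 [[366.7, 208.2], [366.1, 207.4], [364.6, 205.2], [364.1, 204.4]]
0.0469 [[374.7, 208.3], [374.0, 207.4], [372.4, 205.2], [371.8, 204.4]]
```

View pics/w7e.png

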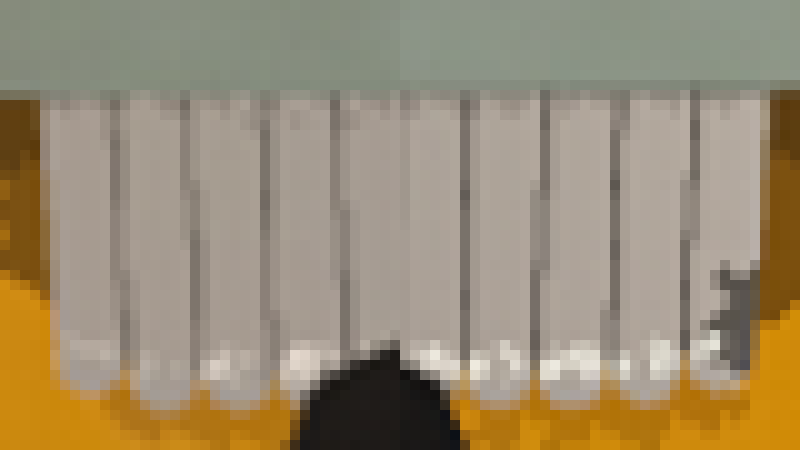

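jog_arm(
  motion=[
    [[1.2, -3.0, 1, 0], [2.4, -6.0, 3, 0], [3.7, -6.2, 6.5, 0], [3.7, -6.2, 10, 0], [3.7, -6.0, 12, 0], [3.7, -5.8, 12.4, 0], [3.7, -5.3, 12.4, 0], [3.7, -4.5, 12.4, 0], [3.7, -3.8, 12.4, 0], [3.7, -3.4, 12.4, 0]],
  ],
)

```text
time_s: 27.68
tcp_pos: [0.5313, -0.0786, -0.0204]
eef_rot: [0.0, 0.963, 0.27, 0.0]
ft_force: [-0.4, 0.7, 0.7]
gripper_width: 0.0006
```

```bash
python3 q.py
```

```text
g [-31.71  38.11 -20.45] F gauge x,y,z [-0.78, 0.03, 0.65] t 27.68
```

jog_arm(
  motion=[
    [[0, 0.06, 0, 0], [0, 0.12, 0, 0], [0, 0.15, 0, 0]],
  ],
)

```text
time_s: 28.05
tcp_pos: [0.5315, -0.0788, -0.0209]
eef_rot: [0.0, 0.963, 0.271, -0.0]
ft_force: [-0.3, 0.7, -0.1]
gripper_width: 0.0002
```

```bash
python3 q.py
```

```text
g [-31.44  38.16 -20.88] F gauge x,y,z [-0.77, 0.14, -0.13] t 28.05
```

jog_arm(
  motion=[
    [[0, 0.03, 0, 0], [0, 0.05, 0, 0], [0, 0.05, 0, 0]],
  ],
)

```text
time_s: 28.42
tcp_pos: [0.5316, -0.0789, -0.0209]
eef_rot: [-0.0, 0.962, 0.271, -0.0]
ft_force: [-0.8, 1.6, 0.7]
gripper_width: 0.0001
```

```bash
python3 q.py
```

```text
g [-31.34  38.18 -20.9 ] F gauge x,y,z [-1.77, 0.11, 0.75] t 28.43
```

jog_arm(
  motion=[
    [[0, 0.03, 0, 0], [0, 0.05, 0, 0], [0, 0.05, 0, 0]],
  ],
)

```text
time_s: 28.8
tcp_pos: [0.5316, -0.079, -0.0209]
eef_rot: [-0.001, 0.962, 0.271, -0.0]
ft_force: [-3.6, 3.5, 1.4]
gripper_width: 0.0003
```

```bash
python3 q.py
```

```text
g [-31.25  38.17 -20.91] F gauge x,y,z [-4.85, -1.23, 1.4] t 28.8
```

jog_arm(
  motion=[
    [[0, -0.8, 0.05, 0], [-1.5, -1.2, 0.05, 0], [-3.5, -1.2, 0.05, 0], [-5.5, -1.2, 0.05, 0], [-7.0, -1.2, 0.05, 0], [-7.5, -1.2, 0.05, 0], [-7.5, -0.6, 0.05, 0], [-7.5, -0.3, 0.05, 0], [-7.5, -0.15, 0.05, 0], [-7.5, -0.08, 0.05, 0]],
  ],
)

```text
time_s: 30.05
tcp_pos: [0.4681, -0.118, -0.0214]
eef_rot: [-0.0, 0.963, 0.271, 0.0]
ft_force: [0.4, -0.4, -0.8]
gripper_width: 0.0002
```

```bash
python3 q.py
```

```text
g [-31.18 -36.43 -21.4 ] F gauge x,y,z [0.51, 0.13, -0.77] t 30.05
```

jog_arm(
  motion=[
    [[0, 0.03, 0, 0], [0, 0.06, 0, 0], [0, 0.06, 0, 0]],
  ],
)

```text
time_s: 30.42
tcp_pos: [0.468, -0.1183, -0.0214]
eef_rot: [-0.0, 0.962, 0.271, 0.0]
ft_force: [0.9, 1.0, -0.1]
gripper_width: 0.0003
```

```bash
python3 q.py
```

```text
g [-30.99 -36.65 -21.4 ] F gauge x,y,z [-0.4, 1.3, -0.11] t 30.43
```

jog_arm(
  motion=[
    [[0, 0.03, 0, 0], [0, 0.06, 0, 0], [0, 0.06, 0, 0]],
  ],
)

```text
time_s: 30.8
tcp_pos: [0.468, -0.1184, -0.0214]
eef_rot: [-0.001, 0.962, 0.271, 0.0]
ft_force: [-1.9, 4.1, 1.3]
gripper_width: 0.0002
```

```bash
python3 q.py
```

```text
g [-30.9  -36.68 -21.4 ] F gauge x,y,z [-4.53, 0.53, 1.26] t 30.8
```

jog_arm(
  motion=[
    [[0, 0.03, 0, 0], [0, 0.05, 0, 0], [0, 0.05, 0, 0]],
  ],
)

```text
time_s: 31.18
tcp_pos: [0.4682, -0.1188, -0.0214]
eef_rot: [-0.001, 0.962, 0.271, -0.0]
ft_force: [-1.7, 4.3, 0.3]
gripper_width: 0.0003
```

```bash
python3 q.py
```

```text
g [-30.48 -36.77 -21.43] F gauge x,y,z [-4.53, 0.75, 0.33] t 31.18
```

jog_arm(
  motion=[
    [[0, -0.6, 0, 0], [0, -1.2, 0, 0], [1, -1.2, -3, 0], [2, -1.2, -7, 0], [3, 0, -10, 0], [3.7, 2, -12.4, 0], [3.7, 3.1, -12.4, 0], [3.7, 3.1, -12.4, 0], [3.7, 3.1, -12.4, 0]],
  ],
)

```text
time_s: 32.3
tcp_pos: [0.5148, -0.1265, 0.1014]
eef_rot: [-0.0, 0.962, 0.271, -0.001]
ft_force: [-1.8, -0.1, -0.7]
gripper_width: 0.0003
```

```bash
python3 q.py; python3 wv.py 8
```

```text
g [  0.42  -1.03 101.42] F gauge x,y,z [-0.81, -1.61, -0.68] t 32.3
227 171
```

View pics/w8c.png

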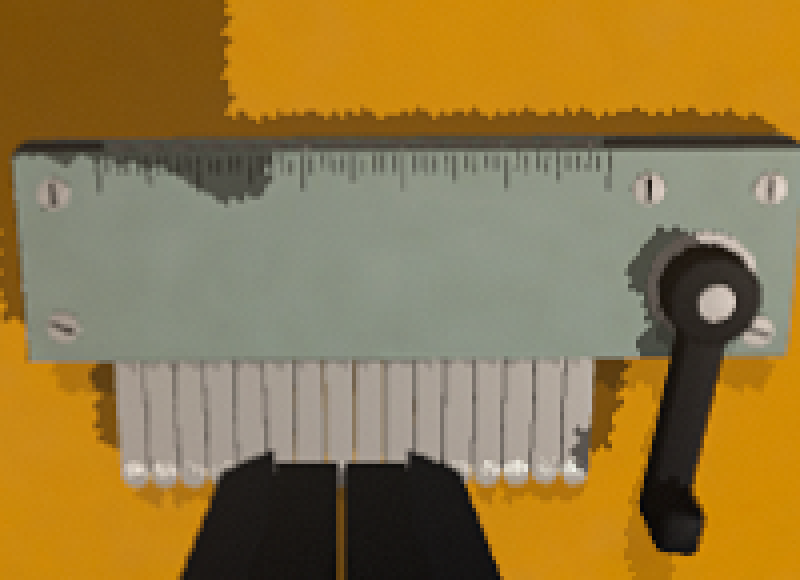

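View pics/w8d.png

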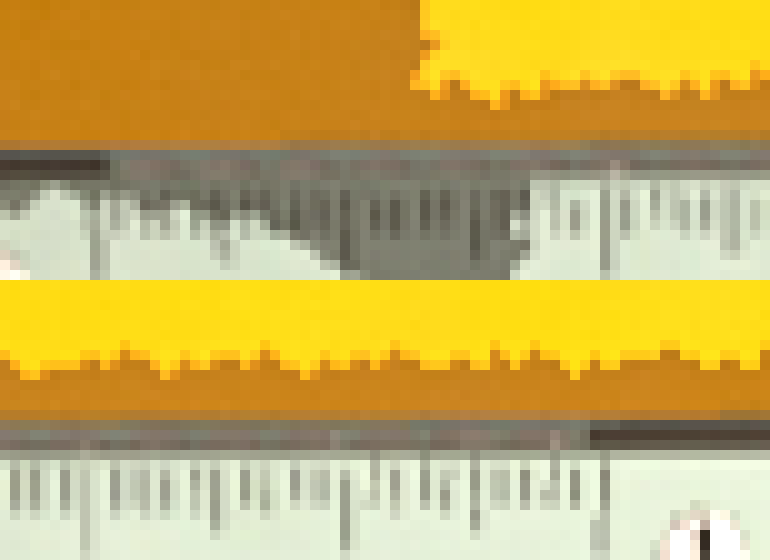

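```bash
python3 - <<'E'
from h import *
import pickle;c=pickle.load(open("w8.pkl","rb"))
q=np.array([(14,156),(30,360),(787,356),(100,154),(607,150)])/4+[227-.5,171-.5]
W=onz(c,q,.016);print((np.array([w2g(w) for w in W])*1000).round(1))
print(plan([-.045,-.056,-.0215]),np.rad2deg(PH))
a=onz(c,[(227+715/4,171+302/4)],.028)[0];t=onz(c,[(227+682/4,171+525/4)],.034)[0];print(w2g(a)*1000,w2g(t)*1000)
E
```

```text
[[-20.1 -67.2  16. ]
 [ 22.9 -67.1  16. ]
 [ 22.   88.9  16. ]
 [-20.5 -50.2  16. ]
 [-21.3  49.   16. ]]
(array([-5.5 , -4.51, 12.33]), np.float64(-0.0), array([ 0.0003, -0.0007,  0.1016])) 31.54
[ 6.42796431 69.89750146 28.        ] [51.62072666 65.66434615 34.        ]
```

```bash
cat >> h.py <<'E'
PH1,GA=PH,G0
G2=g2w([.0011,-.0005,0])[:2]; PH2=PH1+0.0103
E
cat > q2.py <<'E'
from h import *
s=read_state();R=Rt(s);f=s["ft_force"]
gx=np.array([np.sin(PH2),-np.cos(PH2),0]);gy=np.array([np.cos(PH2),np.sin(PH2),0])
print("g2",(w2g(s["tcp_pos"],G2,PH2)*1000).round(2),"F",[round(float(v),2) for v in(f@gx,f@gy,f[2])],"yawerr",round(float(np.arctan2(R[1,0],R[0,0])-PH2),4),"t",round(s["time_s"],2))
E
python3 q2.py; python3 -c "
from h import *
print(plan([-.045,-.055,-.0215],PH2,G2,PH2))"
```

```text
g2 [ -0.77  -0.22 101.6 ] F [-0.55, -0.1, -0.3] yawerr -0.0106 t 32.35
(array([-5.5 , -4.35, 12.33]), np.float64(-0.011), array([-0.0008, -0.0002,  0.1016]))
```

jog_arm(
  motion=[
    [[-1.5, -2.5, 1, -0.011], [-3.5, -5, 3, -0.011], [-5.5, -5.2, 6.5, -0.011], [-5.5, -5.2, 10, -0.011], [-5.5, -5, 12, -0.011], [-5.5, -4.5, 12.35, -0.011], [-5.5, -4, 12.35, -0.011], [-5.5, -3.6, 12.35, -0.011], [-5.5, -3.4, 12.35, -0.011], [-5.5, -3.3, 12.35, -0.011]],
  ],
)

```text
time_s: 33.6
tcp_pos: [0.4523, -0.1275, -0.0205]
eef_rot: [-0.0, 0.961, 0.276, 0.0]
ft_force: [1.4, -0.4, 0.5]
gripper_width: 0.0003
```

```bash
python3 q2.py
```

```text
g2 [-33.02 -54.   -20.5 ] F [1.1, 1.01, 0.49] yawerr -0.0014 t 33.6
```

jog_arm(
  motion=[
    [[0, 0, 0, 0]],
  ],
)

```text
time_s: 33.72
tcp_pos: [0.4522, -0.1274, -0.0207]
eef_rot: [-0.0, 0.961, 0.276, 0.0]
ft_force: [0.4, 0.7, -0.1]
gripper_width: -0.0001
```

```bash
python3 q2.py
```

```text
g2 [-33.17 -53.99 -20.7 ] F [-0.37, 0.66, -0.13] yawerr -0.0009 t 33.73
```

jog_arm(
  motion=[
    [[0, 0.05, 0, 0], [0, 0.1, 0, 0], [0, 0.12, 0, 0], [0, 0.12, 0, 0]],
  ],
)

```text
time_s: 34.22
tcp_pos: [0.4528, -0.1284, -0.0209]
eef_rot: [0.0, 0.961, 0.276, -0.0]
ft_force: [-0.0, 0.7, 0.0]
gripper_width: 0.0008
```

```bash
python3 q2.py
```

```text
g2 [-31.98 -54.02 -20.9 ] F [-0.57, 0.31, 0.0] yawerr -0.0007 t 34.23
```

jog_arm(
  motion=[
    [[0, 0.03, 0, 0], [0, 0.04, 0, 0], [0, 0.04, 0, 0]],
  ],
)

```text
time_s: 34.6
tcp_pos: [0.4529, -0.1285, -0.0209]
eef_rot: [-0.0, 0.961, 0.276, -0.0]
ft_force: [-0.4, 0.8, 0.1]
gripper_width: 0.0005
```

```bash
python3 q2.py
```

```text
g2 [-31.92 -54.01 -20.9 ] F [-0.88, 0.03, 0.05] yawerr -0.0006 t 34.6
```

jog_arm(
  motion=[
    [[0, 0.03, 0, 0], [0.15, 0.03, 0, 0], [0.35, 0.03, 0, 0], [0.55, 0.03, 0, 0], [0.75, 0.03, 0, 0], [0.95, 0.03, 0, 0], [1.15, 0.03, 0, 0], [1.35, 0.03, 0, 0]],
  ],
)

```text
time_s: 35.6
tcp_pos: [0.4646, -0.1218, -0.0209]
eef_rot: [0.0, 0.961, 0.276, -0.0]
ft_force: [-4.4, 2.0, -0.7]
gripper_width: 0.0005
```

```bash
python3 q2.py
```

```text
g2 [-31.34 -40.5  -20.91] F [-4.05, -2.67, -0.69] yawerr -0.0008 t 35.6
```

jog_arm(
  motion=[
    [[0, -0.05, 0, 0], [0, -0.05, 0, 0]],
  ],
)

```text
time_s: 35.85
tcp_pos: [0.4653, -0.1214, -0.0208]
eef_rot: [0.0, 0.961, 0.276, 0.001]
ft_force: [-2.6, 1.2, -1.5]
gripper_width: 0.0006
```

```bash
python3 q2.py
```

```text
g2 [-31.34 -39.75 -20.79] F [-2.35, -1.57, -1.55] yawerr -0.0006 t 35.85
```

jog_arm(
  motion=[
    [[0.15, -0.01, 0, 0], [0.3, -0.02, 0, 0], [0.45, -0.02, 0, 0], [0.6, -0.02, 0, 0], [0.75, -0.03, 0, 0], [0.9, -0.03, 0, 0], [1.05, -0.03, 0, 0], [1.2, -0.03, 0, 0]],
  ],
)

```text
time_s: 36.85
tcp_pos: [0.4746, -0.1148, -0.0209]
eef_rot: [0.0, 0.961, 0.276, 0.0]
ft_force: [-0.5, -1.4, 0.4]
gripper_width: 0.0001
```

```bash
python3 q2.py
```

```text
g2 [-31.96 -28.37 -20.86] F [0.9, -1.18, 0.37] yawerr -0.0008 t 36.85
```

jog_arm(
  motion=[
    [[0, 0.03, 0, 0], [0, 0.05, 0, 0], [0, 0.05, 0, 0]],
  ],
)

```text
time_s: 37.22
tcp_pos: [0.4746, -0.1153, -0.0209]
eef_rot: [0.0, 0.961, 0.276, -0.0]
ft_force: [-0.0, -0.4, 0.4]
gripper_width: 0.0008
```

```bash
python3 q2.py
```

```text
g2 [-31.52 -28.62 -20.89] F [0.32, -0.21, 0.44] yawerr -0.0008 t 37.23
```

jog_arm(
  motion=[
    [[0, 0.02, 0, 0], [0, 0.03, 0, 0], [0, 0.03, 0, 0]],
  ],
)

```text
time_s: 37.6
tcp_pos: [0.4747, -0.1153, -0.0209]
eef_rot: [-0.0, 0.961, 0.276, -0.0]
ft_force: [-0.3, 0.5, 0.4]
gripper_width: 0.0004
```

```bash
python3 q2.py
```

```text
g2 [-31.44 -28.59 -20.88] F [-0.56, -0.03, 0.42] yawerr -0.0006 t 37.6
```

jog_arm(
  motion=[
    [[0, -0.3, 0, 0], [-0.8, -0.4, 0, 0], [-1.8, -0.4, 0, 0], [-2.6, -0.4, 0, 0], [-2.6, -0.2, 0, 0], [-2.6, -0.05, 0, 0], [-2.6, 0, 0, 0], [-2.6, 0, 0, 0]],
  ],
)

```text
time_s: 38.6
tcp_pos: [0.453, -0.129, -0.0209]
eef_rot: [-0.0, 0.961, 0.276, 0.0]
ft_force: [-1.1, 0.3, -0.1]
gripper_width: 0.0006
```

```bash
python3 q2.py
```

```text
g2 [-31.41 -54.21 -20.89] F [-0.82, -0.74, -0.06] yawerr -0.0008 t 38.6
```

jog_arm(
  motion=[
    [[0, 0.02, 0, 0], [0, 0.03, 0, 0], [0, 0.03, 0, 0]],
  ],
)

```text
time_s: 38.98
tcp_pos: [0.453, -0.129, -0.0209]
eef_rot: [-0.0, 0.961, 0.277, 0.0]
ft_force: [-0.5, 1.4, -0.6]
gripper_width: 0.0006
```

```bash
python3 q2.py
```

```text
g2 [-31.39 -54.25 -20.9 ] F [-1.46, 0.32, -0.56] yawerr -0.0003 t 38.98
```

jog_arm(
  motion=[
    [[0.1, -0.01, 0, 0], [0.3, -0.01, 0, 0], [0.5, -0.01, 0, 0], [0.7, -0.01, 0, 0], [0.9, -0.01, 0, 0], [1.1, -0.01, 0, 0], [1.3, -0.01, 0, 0]],
  ],
)

```text
time_s: 39.85
tcp_pos: [0.4636, -0.1224, -0.0209]
eef_rot: [-0.0, 0.961, 0.276, -0.0]
ft_force: [-5.1, 1.7, -0.2]
gripper_width: 0.0003
```

```bash
python3 q2.py
```

```text
g2 [-31.34 -41.75 -20.94] F [-4.17, -3.42, -0.22] yawerr -0.0007 t 39.85
```

jog_arm(
  motion=[
    [[0.1, -0.015, 0, 0], [0.25, -0.015, 0, 0], [0.4, -0.015, 0, 0], [0.55, -0.015, 0, 0]],
  ],
)

```text
time_s: 40.35
tcp_pos: [0.4684, -0.1194, -0.0209]
eef_rot: [0.0, 0.961, 0.276, -0.0]
ft_force: [-5.2, 1.2, -0.3]
gripper_width: 0.0003
```

```bash
python3 q2.py
```

```text
g2 [-31.32 -36.1  -20.92] F [-3.82, -3.77, -0.31] yawerr -0.0008 t 40.35
```

jog_arm(
  motion=[
    [[0.05, -0.03, 0, 0], [0.2, -0.03, 0, 0], [0.35, -0.03, 0, 0]],
  ],
)

```text
time_s: 40.72
tcp_pos: [0.4716, -0.1174, -0.0209]
eef_rot: [0.0, 0.961, 0.276, 0.0]
ft_force: [-4.0, 1.4, -0.2]
gripper_width: 0.0006
```

```bash
python3 q2.py; python3 sn.py 10
```

```text
g2 [-31.34 -32.28 -20.85] F [-3.36, -2.65, -0.2] yawerr -0.0007 t 40.73
```

View pics/top10.png

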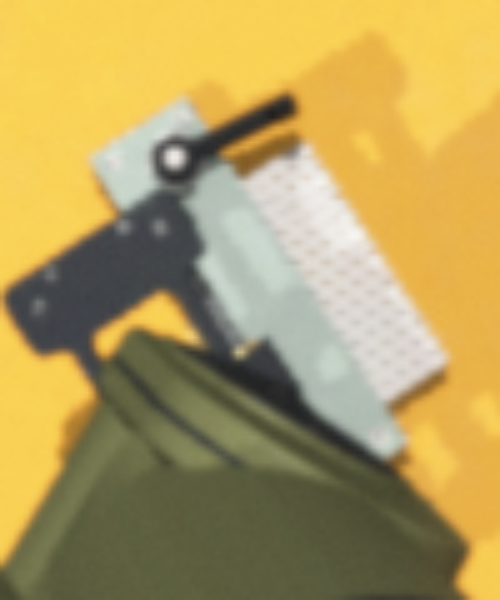

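jog_arm(
  motion=[
    [[0.15, -0.03, 0, 0], [0.3, -0.03, 0, 0], [0.45, -0.03, 0, 0]],
  ],
)

```text
time_s: 41.2
tcp_pos: [0.4756, -0.1148, -0.0208]
eef_rot: [0.0, 0.961, 0.276, 0.0]
ft_force: [-1.8, 0.3, 0.7]
gripper_width: 0.0005
```

```bash
python3 q2.py
```

```text
g2 [-31.41 -27.47 -20.79] F [-1.23, -1.41, 0.7] yawerr -0.0008 t 41.2
```

jog_arm(
  motion=[
    [[0.15, 0, 0, 0], [0.3, 0, 0, 0], [0.45, 0, 0, 0], [0.6, 0, 0, 0], [0.75, 0, 0, 0]],
  ],
)

```text
time_s: 41.82
tcp_pos: [0.4818, -0.1108, -0.0208]
eef_rot: [0.0, 0.961, 0.276, 0.0]
ft_force: [-1.0, 0.4, 0.3]
gripper_width: 0.0004
```

```bash
python3 q2.py
```

```text
g2 [-31.51 -20.13 -20.81] F [-0.9, -0.65, 0.28] yawerr -0.0008 t 41.83
```

jog_arm(
  motion=[
    [[0.15, 0.01, 0, 0], [0.3, 0.01, 0, 0], [0.45, 0.01, 0, 0], [0.6, 0.01, 0, 0], [0.75, 0.01, 0, 0]],
  ],
)

```text
time_s: 42.45
tcp_pos: [0.4878, -0.1068, -0.0209]
eef_rot: [0.0, 0.961, 0.276, 0.0]
ft_force: [0.5, -0.3, -0.4]
gripper_width: 0.0006
```

```bash
python3 q2.py
```

```text
g2 [-31.67 -12.89 -20.87] F [0.48, 0.23, -0.36] yawerr -0.0007 t 42.45
```

jog_arm(
  motion=[
    [[-0.2, 0.02, 0, 0], [-0.5, 0.03, 0, 0], [-0.8, 0.03, 0, 0], [-0.8, 0.03, 0, 0]],
  ],
)

```text
time_s: 42.95
tcp_pos: [0.4804, -0.1117, -0.0209]
eef_rot: [0.0, 0.961, 0.276, -0.0]
ft_force: [-0.1, 1.0, -0.3]
gripper_width: 0.0006
```

```bash
python3 q2.py
```

```text
g2 [-31.47 -21.76 -20.9 ] F [-0.95, 0.45, -0.34] yawerr -0.001 t 42.95
```

jog_arm(
  motion=[
    [[0.15, 0.01, 0, 0], [0.3, 0.02, 0, 0], [0.45, 0.02, 0, 0], [0.6, 0.03, 0, 0], [0.75, 0.03, 0, 0]],
  ],
)

```text
time_s: 43.58
tcp_pos: [0.4872, -0.1075, -0.021]
eef_rot: [-0.0, 0.961, 0.276, -0.0]
ft_force: [-2.7, 1.4, -0.0]
gripper_width: -0.0001
```

```bash
python3 q2.py
```

```text
g2 [-31.42 -13.78 -20.97] F [-2.67, -1.54, -0.0] yawerr -0.0007 t 43.58
```

jog_arm(
  motion=[
    [[0.15, -0.005, 0, 0], [0.3, -0.005, 0, 0], [0.45, -0.005, 0, 0], [0.6, -0.005, 0, 0], [0.8, -0.005, 0, 0]],
  ],
)

```text
time_s: 44.2
tcp_pos: [0.494, -0.1033, -0.0209]
eef_rot: [-0.0, 0.961, 0.276, -0.0]
ft_force: [-3.4, 1.3, -0.4]
gripper_width: 0.0002
```

```bash
python3 q2.py
```

```text
g2 [-31.36  -5.76 -20.93] F [-2.92, -2.22, -0.44] yawerr -0.0008 t 44.2
```

jog_arm(
  motion=[
    [[0.2, -0.01, 0, 0], [0.4, -0.01, 0, 0], [0.6, -0.01, 0, 0], [0.8, -0.01, 0, 0], [1.0, -0.01, 0, 0]],
  ],
)

```text
time_s: 44.82
tcp_pos: [0.5027, -0.0978, -0.0209]
eef_rot: [-0.0, 0.961, 0.276, -0.0]
ft_force: [-4.8, 1.2, -0.0]
gripper_width: 0.0008
```

```bash
python3 q2.py
```

```text
g2 [-31.39   4.45 -20.92] F [-3.55, -3.42, -0.01] yawerr -0.0007 t 44.83
```

jog_arm(
  motion=[
    [[0.15, -0.03, 0, 0], [0.3, -0.03, 0, 0], [0.45, -0.03, 0, 0], [0.6, -0.03, 0, 0]],
  ],
)

```text
time_s: 45.32
tcp_pos: [0.508, -0.0945, -0.0208]
eef_rot: [0.0, 0.961, 0.276, 0.0]
ft_force: [-3.5, 0.5, 0.0]
gripper_width: 0.0006
```

```bash
python3 q2.py
```

```text
g2 [-31.37  10.69 -20.84] F [-2.31, -2.68, 0.05] yawerr -0.0009 t 45.33
```

jog_arm(
  motion=[
    [[0.2, -0.01, 0, 0], [0.4, -0.01, 0, 0], [0.6, -0.01, 0, 0], [0.8, -0.01, 0, 0], [1.0, -0.01, 0, 0]],
  ],
)

```text
time_s: 45.95
tcp_pos: [0.5165, -0.0891, -0.0208]
eef_rot: [0.0, 0.961, 0.276, 0.0]
ft_force: [-2.2, 1.5, -0.1]
gripper_width: 0.0005
```

```bash
python3 q2.py
```

```text
g2 [-31.44  20.79 -20.84] F [-2.46, -1.03, -0.14] yawerr -0.0008 t 45.95
```

jog_arm(
  motion=[
    [[0.2, -0.005, 0, 0], [0.4, -0.005, 0, 0], [0.6, -0.005, 0, 0], [0.8, -0.005, 0, 0], [1.0, -0.005, 0, 0]],
  ],
)

```text
time_s: 46.58
tcp_pos: [0.5249, -0.0837, -0.0208]
eef_rot: [0.0, 0.961, 0.276, 0.0]
ft_force: [-1.0, 0.6, 0.7]
gripper_width: 0.0005
```

```bash
python3 q2.py
```

```text
g2 [-31.48  30.78 -20.83] F [-1.02, -0.53, 0.67] yawerr -0.0008 t 46.58
```

jog_arm(
  motion=[
    [[0.15, 0.015, 0, 0], [0.35, 0.015, 0, 0], [0.55, 0.015, 0, 0], [0.75, 0.015, 0, 0]],
  ],
)

```text
time_s: 47.08
tcp_pos: [0.5311, -0.0798, -0.0209]
eef_rot: [0.0, 0.961, 0.276, 0.0]
ft_force: [-0.5, 0.8, -0.5]
gripper_width: 0.0003
```

```bash
python3 q2.py
```

```text
g2 [-31.51  38.13 -20.89] F [-0.97, 0.02, -0.48] yawerr -0.0007 t 47.08
```

jog_arm(
  motion=[
    [[0.15, 0.02, 0, 0], [0.35, 0.02, 0, 0], [0.55, 0.02, 0, 0], [0.75, 0.02, 0, 0]],
  ],
)

```text
time_s: 47.58
tcp_pos: [0.5373, -0.0759, -0.0209]
eef_rot: [-0.0, 0.961, 0.276, -0.0]
ft_force: [-2.1, 1.6, -0.3]
gripper_width: 0.0005
```

```bash
python3 q2.py
```

```text
g2 [-31.48  45.43 -20.93] F [-2.49, -0.88, -0.25] yawerr -0.0007 t 47.58
```

jog_arm(
  motion=[
    [[0.2, 0, 0, 0], [0.4, 0, 0, 0], [0.6, 0, 0, 0], [0.8, 0, 0, 0], [1.0, 0, 0, 0], [1.2, 0, 0, 0]],
  ],
)

```text
time_s: 48.32
tcp_pos: [0.5475, -0.0696, -0.0209]
eef_rot: [-0.0, 0.961, 0.276, -0.0]
ft_force: [-3.8, 1.6, 0.9]
gripper_width: 0.0003
```

```bash
python3 q2.py
```

```text
g2 [-31.45  57.39 -20.93] F [-3.37, -2.43, 0.87] yawerr -0.0008 t 48.33
```

jog_arm(
  motion=[
    [[0, -0.6, 0, 0], [0, -1.2, -0.5, 0], [0, -1.2, -4, 0], [-1, -1.2, -8, 0], [-2, 1.5, -11, 0], [-2.7, 3.5, -11.6, 0], [-2.7, 4.1, -11.6, 0], [-2.7, 4.1, -11.6, 0]],
  ],
)

```text
time_s: 49.32
tcp_pos: [0.5466, -0.1182, 0.0949]
eef_rot: [-0.0, 0.961, 0.276, 0.0]
ft_force: [0.2, 1.1, 0.4]
gripper_width: 0.0007
```

```bash
sed -i 's/\[0,.01,.01\]/[.01,.03,.01]/' wv.py; python3 q2.py; python3 wv.py 9
```

```text
g2 [ 9.25 30.78 94.92] F [-0.82, 0.77, 0.36] yawerr -0.0007 t 49.33
213 174
```

View pics/w9c.png

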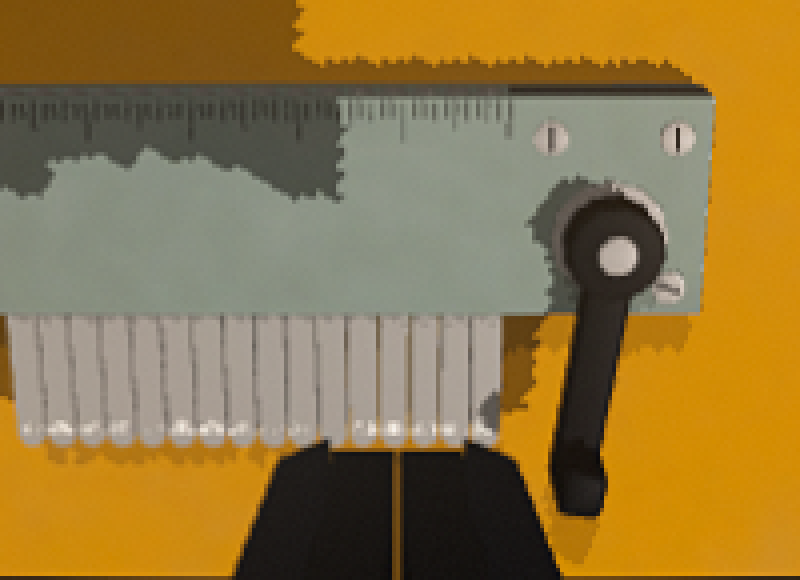

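View pics/w9.png

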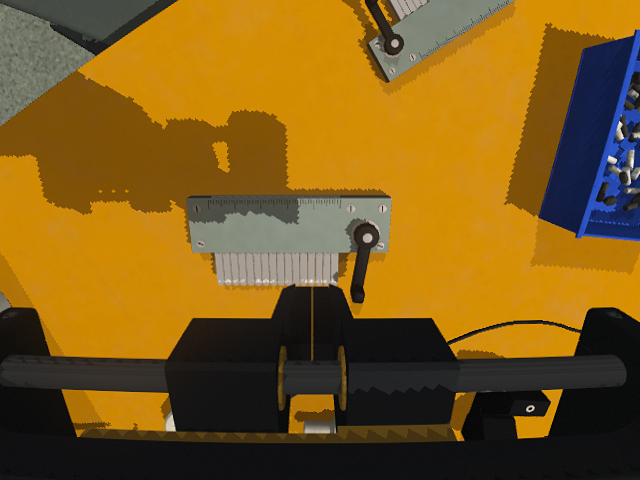

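```bash
python3 - <<'E'
from h import *
import pickle;c=pickle.load(open("w9.pkl","rb"))
f=lambda q,z:print(z,[(w2g(w,G2,PH2)*1000).round(1).tolist() for w in onz(c,np.array(q)/4+[213-.5,174-.5],z)])
f([(714,97),(702,313),(510,97),(10,313)],.016)
f([(617,257)],.03)
f([(580,497),(560,500),(600,500)],.038)
f([(605,330),(570,440),(592,440)],.026)
s=read_state();print(plan([.053,.110,.06],PH2,G2,PH2))
E
```

```text
0.016 [[-21.8, 89.1, 16.0], [21.8, 89.7, 16.0], [-21.7, 50.4, 16.0], [21.7, -48.1, 16.0]]
0.03 [[5.5, 69.8, 30.0]]
0.038 [[50.9, 63.9, 38.0], [51.5, 60.1, 38.0], [51.5, 67.7, 38.0]]
0.026 [[21.5, 68.9, 26.0], [44.7, 63.1, 26.0], [44.7, 67.5, 26.0]]
(array([7.91, 4.45, 3.47]), np.float64(0.0), array([0.0085, 0.0309, 0.0948]))
```

jog_arm(
  motion=[
    [[2.5, 1.5, 0, 0], [5, 3, 0, 0], [6.9, 4.1, 2, 0], [6.9, 4.1, 5.5, 0], [6.9, 4.1, 8.5, 0], [6.9, 4.1, 9.9, 0], [6.9, 4.1, 9.9, 0]],
  ],
)

```text
time_s: 50.25
tcp_pos: [0.6261, -0.1158, -0.0047]
eef_rot: [-0.001, 0.961, 0.277, -0.001]
ft_force: [0.1, 0.3, 0.7]
gripper_width: 0.0004
```

```bash
python3 q2.py; python3 - <<'E'
from h import *
im=snapshot("scene")[:,:,::-1]
cv2.imwrite("pics/scene11.png",cv2.resize(im[220:340,250:410],None,fx=5,fy=5))
E
```

```text
g2 [49.44 99.38 -4.69] F [-0.19, 0.27, 0.72] yawerr 0.0006 t 50.25
```

View pics/scene11.png

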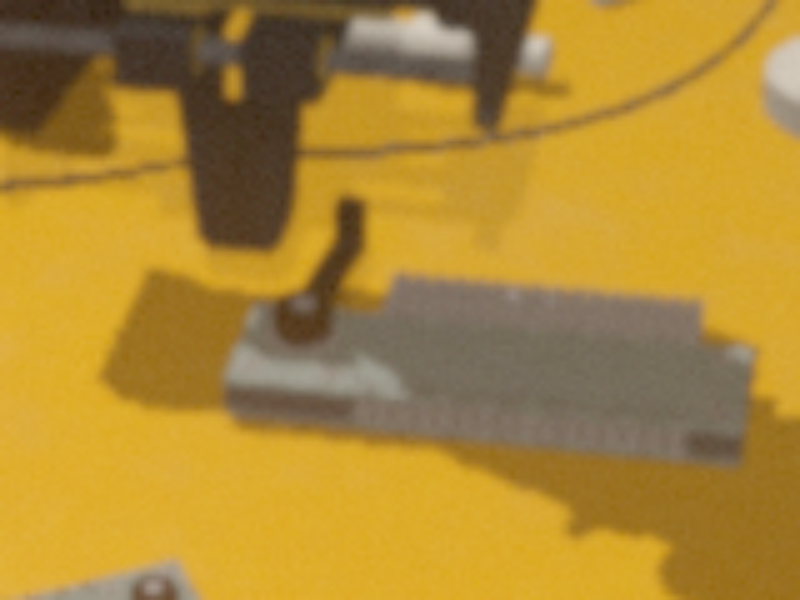

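jog_arm(
  motion=[
    [[-0.9, 0.2, 0, 0], [-1.7, 0.3, 0, 0], [-2.4, 0.4, 0, 0], [-3.0, 0.5, 0, 0], [-3.7, 0.45, 0, 0], [-4.4, 0.3, 0, 0], [-5.0, 0.0, 0, 0], [-5.7, -0.35, 0, 0], [-6.3, -0.9, 0, 0], [-6.9, -1.5, 0, 0]],
  ],
)

```text
time_s: 51.55
tcp_pos: [0.5597, -0.1406, -0.0038]
eef_rot: [0.0, 0.961, 0.276, -0.0]
ft_force: [0.1, -0.4, -0.3]
gripper_width: 0.0003
```

```bash
python3 q2.py; python3 - <<'E'
from h import *
im=snapshot("scene")[:,:,::-1]
cv2.imwrite("pics/scene12.png",cv2.resize(im[220:340,250:410],None,fx=5,fy=5))
E
```

```text
g2 [35.21 30.02 -3.84] F [0.39, -0.18, -0.29] yawerr -0.0007 t 51.55
```

View pics/scene12.png

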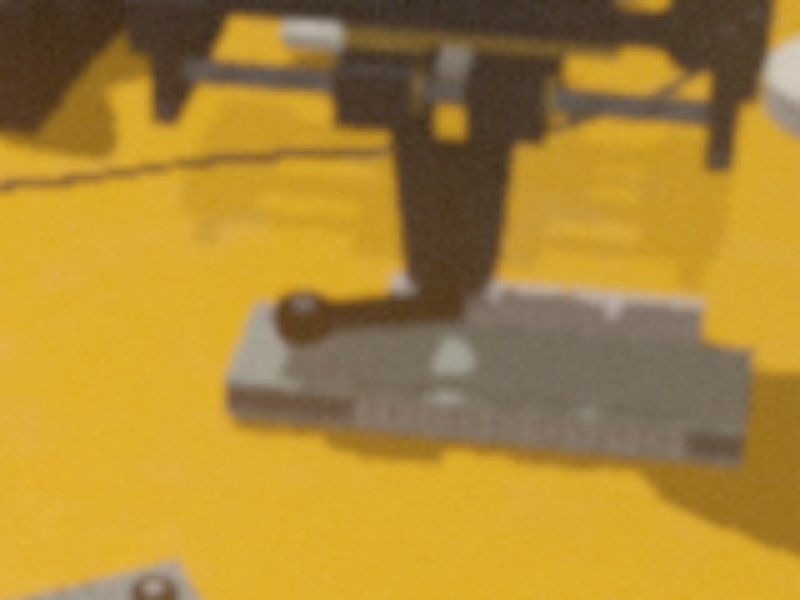

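jog_arm(
  motion=[
    [[-0.2, -0.4, 0, 0], [-0.4, -0.8, 0, 0], [-0.45, -1.1, 0, 0], [-0.5, -1.25, 0, 0], [-0.5, -1.25, 0, 0]],
  ],
)

```text
time_s: 52.22
tcp_pos: [0.5494, -0.1327, -0.0039]
eef_rot: [-0.0, 0.961, 0.276, -0.0]
ft_force: [-0.2, -0.6, -0.5]
gripper_width: 0.0005
```

```bash
python3 q2.py
```

```text
g2 [22.98 25.5  -3.89] F [0.4, -0.46, -0.53] yawerr -0.0005 t 52.23
```

jog_arm(
  motion=[
    [[0, -0.08, 0, 0], [0, -0.15, 0, 0], [0, -0.15, 0, 0]],
  ],
)

```text
time_s: 52.6
tcp_pos: [0.5487, -0.1319, -0.0039]
eef_rot: [0.0, 0.961, 0.276, -0.0]
ft_force: [0.2, -1.0, -0.2]
gripper_width: 0.0006
```

```bash
python3 q2.py
```

```text
g2 [21.92 25.33 -3.9 ] F [0.9, -0.35, -0.15] yawerr -0.001 t 52.6
```

jog_arm(
  motion=[
    [[0, -0.04, 0, 0], [0, -0.07, 0, 0], [0, -0.07, 0, 0]],
  ],
)

```text
time_s: 52.98
tcp_pos: [0.5485, -0.1316, -0.0038]
eef_rot: [0.0, 0.961, 0.276, 0.0]
ft_force: [2.2, -2.4, 0.6]
gripper_width: 0.0004
```

```bash
python3 q2.py
```

```text
g2 [21.62 25.32 -3.84] F [3.22, 0.61, 0.57] yawerr -0.0012 t 52.98
```

jog_arm(
  motion=[
    [[0, -0.02, 0, 0], [0, -0.02, 0, 0]],
  ],
)

```text
time_s: 53.22
tcp_pos: [0.5485, -0.1314, -0.0038]
eef_rot: [0.0, 0.961, 0.276, 0.0]
ft_force: [2.2, -2.9, -0.0]
gripper_width: 0.0007
```

```bash
python3 q2.py
```

```text
g2 [21.41 25.37 -3.82] F [3.62, 0.33, -0.03] yawerr -0.0012 t 53.23
```

jog_arm(
  motion=[
    [[0, 0.8, 0, 0], [0, 1.8, -1, 0], [0, 2, -5, 0], [0, 1, -9, 0], [0, 0, -10, 0], [0, -0.5, -10, 0], [0, -0.5, -10, 0]],
  ],
)

```text
time_s: 54.1
tcp_pos: [0.5443, -0.1262, 0.0949]
eef_rot: [-0.0, 0.961, 0.277, -0.001]
ft_force: [-1.2, 0.1, 0.7]
gripper_width: 0.0004
```

```bash
python3 q2.py; python3 wv.py 10
```

```text
g2 [14.83 24.62 94.87] F [-0.75, -0.92, 0.7] yawerr 0.0003 t 54.1
221 167
```

View pics/w10c.png

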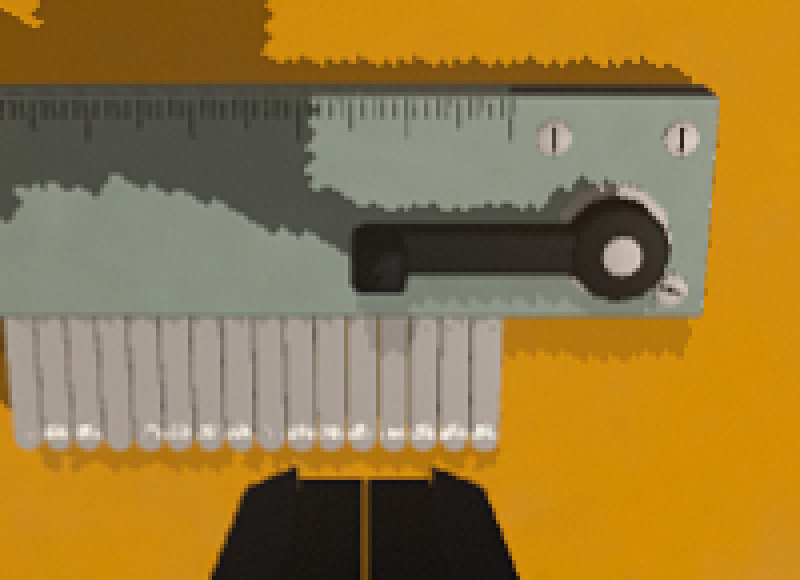

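View pics/w10.png

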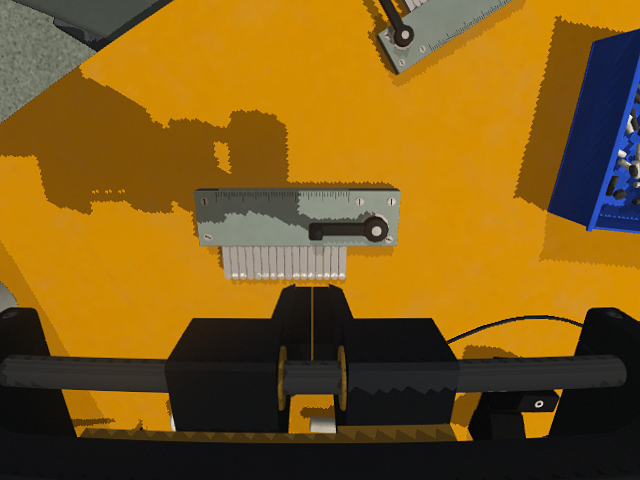

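```bash
python3 -c "
from bench import *
print(close_job())"
```

```text
the job is handed in; nothing more can be done
None
```

I pushed all 16 leaves of the larger gauge flush, ran the shut fingertips along the near edge to the lever end, then swung the lock lever to its stop. I handed the job in at about 54 s, with the hand clear of everything.

**Last checks:**
- **Leaves:** the final wrist picture shows the leaf ends in line. The closer look at the near edge before the trace showed none standing out.
- **Lever:** it lies parallel to the row. It met its stop at about 3.5 N of push.

**What did not go smoothly:**
- **Fingertip height:** the fingertips end about 26 mm short of the reported TCP. My first pass went over the leaves without touching them. I measured the offset from two camera views and corrected for it.
- **End leaves:** the fingertip face is hollow in the middle, so leaves 1 and 16 stayed about 1.3 mm out. I pushed both again with the raised outer edge of a finger before tracing.
- **Trace:** the first try lost contact, so I started again from the plain end (y −54 to +57 mm). Contact dropped again near y −13 mm, so I went back to y −22 mm and carried on from there in contact.
- **Trace force:** I meant to keep contact light, but the total force reached about 5.4 N at times, around the gauge's sliding limit.
- **Gauge movement:** it shifted by about 1 to 2 mm and turned by about half a degree over the whole job. It was never lifted.

The arm stayed clear of the shaft, ring, vee block and bin throughout.

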